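# Sound the plinth sockets and fit the posts that suit them

## Task

Clamp the three oiled plinths in their jig by turning the red cam knob clockwise until it clicks past its detent, and pull any orange stoppers still in their sockets and lay them in the grey tray. With the depth rod, feel down to the bottom of each socket, from the left plinth to the right one, and put the rod back in its stand. Then give each plinth the post from the rack whose length suits its socket, standing on the bottom, so that all three heads end 60 mm above their plinths; leave the plinths clamped.

Things in the scene. Friction and masses are not known exactly. Their poses are not given: they have to be found in the camera images.
- cam_knob (a joint): red bar knob on an eccentric cam at the front of the jig, vertical axis. Angle in rad: 0 = open, starts between 0 and 0.25, grows as it is turned clockwise seen from above, end stop at 1.25. At about 0.75 a spring plunger rides over the cam's nose (needs about 0.3 N m) and it clicks; past 1.05 it is clamped and stays. The cam pushes an aluminium jaw 310 mm long that presses all plinths against the fence
- cam_knob_bar (a point): middle of the red bar of the knob, on the turning axis. The bar is 66 mm long along this point's x axis, 16 mm thick along its y axis, and reaches 16 mm above and below this point; under it sits the cam disc, 48 mm across. The point turns with the knob
- jig: plywood clamping jig, 180 x 350 x 15 mm, fixed. Origin at the centre of its underside; x points away from the knob to the fence (its top 55 mm above the worktop), y to the left along the row of three bays
- tray: open grey plastic tray, 130 (x) x 150 (y) x 34 mm, walls and bottom 4 mm, loose. Origin at the centre of its underside
- depth_rod: depth rod: steel rod 10 mm thick and 74 mm long under a round black handle 26 mm thick and 55 mm long. Origin at the tip of the rod, z runs up along it to the handle. Painted rings 20 mm (red), 36 mm (yellow) and 52 mm (blue) from the tip match the colours of the posts. It stands in its stand, handle up, with the handle's shoulder on the block
- rod_stand: square block, 64 x 64 x 80 mm, fixed, the stand of the depth rod, with an upright hole 16 mm wide and 76 mm deep. Origin at the centre of its underside, under the hole; with the rod home the tip is 6 mm above the worktop
- rack: pale wooden rack, 130 (x) x 190 (y) x 50 mm, loose, 0.9 kg, with six upright holes 40 mm deep in two rows of three (64 mm apart in x, 60 mm in y) that hold the posts head up. Origin at the centre of its underside
- plinth_1: dark wooden plinth in the jig's left bay as the robot sees it, loose until clamped: square block 68 mm wide with a 76 mm foot, 64 mm high, so its top is 79 mm above the worktop. Origin at the centre of its underside, z up. A blind socket 23 mm wide goes straight down from the middle of its top; it is 20, 36 or 52 mm deep, different at each start (sockets may be alike)
- plinth_2: dark wooden plinth in the jig's middle bay as the robot sees it, loose until clamped: square block 68 mm wide with a 76 mm foot, 64 mm high, so its top is 79 mm above the worktop. Origin at the centre of its underside, z up. A blind socket 23 mm wide goes straight down from the middle of its top; it is 20, 36 or 52 mm deep, different at each start (sockets may be alike)
- plinth_3: dark wooden plinth in the jig's right bay as the robot sees it, loose until clamped: square block 68 mm wide with a 76 mm foot, 64 mm high, so its top is 79 mm above the worktop. Origin at the centre of its underside, z up. A blind socket 23 mm wide goes straight down from the middle of its top; it is 20, 36 or 52 mm deep, different at each start (sockets may be alike)
- stopper_1: orange stopper that may stand in the socket of plinth_1: tapered plug 14 mm long in the socket, flange 30 mm wide and 3 mm thick on the plinth's top, round grip 19 mm thick and 43 mm high above it, slack fit. Origin at the centre of the plug's lower end, z up along the grip
- stopper_2: orange stopper that may stand in the socket of plinth_2: tapered plug 14 mm long in the socket, flange 30 mm wide and 3 mm thick on the plinth's top, round grip 19 mm thick and 43 mm high above it, slack fit. Origin at the centre of the plug's lower end, z up along the grip
- stopper_3: orange stopper that may stand in the socket of plinth_3: tapered plug 14 mm long in the socket, flange 30 mm wide and 3 mm thick on the plinth's top, round grip 19 mm thick and 43 mm high above it, slack fit. Origin at the centre of the plug's lower end, z up along the grip
- post_red_1: pale wooden post 20 mm thick with a red head (26 mm thick, the top 26 mm), 80 mm long over all: stands 60 mm out of a socket 20 mm deep. Origin at the centre of its lower end, z up to the head
- post_yellow_1: pale wooden post 20 mm thick with a yellow head (26 mm thick, the top 26 mm), 96 mm long over all: stands 60 mm out of a socket 36 mm deep. Origin at the centre of its lower end, z up to the head
- post_blue_1: pale wooden post 20 mm thick with a blue head (26 mm thick, the top 26 mm), 112 mm long over all: stands 60 mm out of a socket 52 mm deep. Origin at the centre of its lower end, z up to the head
- post_red_2: pale wooden post 20 mm thick with a red head (26 mm thick, the top 26 mm), 80 mm long over all: stands 60 mm out of a socket 20 mm deep. Origin at the centre of its lower end, z up to the head
- post_yellow_2: pale wooden post 20 mm thick with a yellow head (26 mm thick, the top 26 mm), 96 mm long over all: stands 60 mm out of a socket 36 mm deep. Origin at the centre of its lower end, z up to the head
- post_blue_2: pale wooden post 20 mm thick with a blue head (26 mm thick, the top 26 mm), 112 mm long over all: stands 60 mm out of a socket 52 mm deep. Origin at the centre of its lower end, z up to the head

How it is judged (in metres and radians):
On the way, in this order (a step that is already met when the one before it is completed fails the run):
1. the plinths are clamped: the cam knob is past its click (value of joint cam_knob above 1.05 rad), for 0.2 s.
2. the depth rod has been lowered into the socket of plinth_1, its tip 16 mm or more below the plinth's top (horizontal distance between depth_rod and plinth_1 below 0.011 m and z of depth_rod in the frame of plinth_1 below 0.048 m and value of joint cam_knob above 1.05 rad), for 0.2 s.
3. the depth rod has been lowered into the socket of plinth_2, its tip 16 mm or more below the plinth's top (horizontal distance between depth_rod and plinth_2 below 0.011 m and z of depth_rod in the frame of plinth_2 below 0.048 m and value of joint cam_knob above 1.05 rad), for 0.2 s.
4. the depth rod has been lowered into the socket of plinth_3, its tip 16 mm or more below the plinth's top (horizontal distance between depth_rod and plinth_3 below 0.011 m and z of depth_rod in the frame of plinth_3 below 0.048 m and value of joint cam_knob above 1.05 rad), for 0.2 s.
At the end, for the whole second after the job is handed in: the cam knob is past its click (over 1.05 rad); each plinth, within 15 mm of where it stood, holds a post upright on the bottom of its socket with its head 60 mm (within 5 mm) above the plinth's top; every stopper lies in the tray; the depth rod is home in its stand, upright (value of joint cam_knob above 1.05 rad and ((horizontal distance between post_red_1 and plinth_1 below 0.006 m and z of post_red_1 in the frame of plinth_1 between 0.039 and 0.049 m and angle between post_red_1's own z axis and vertical below 0.12 rad) or (horizontal distance between post_yellow_1 and plinth_1 below 0.006 m and z of post_yellow_1 in the frame of plinth_1 between 0.023 and 0.033 m and angle between post_yellow_1's own z axis and vertical below 0.12 rad) or (horizontal distance between post_blue_1 and plinth_1 below 0.006 m and z of post_blue_1 in the frame of plinth_1 between 0.007 and 0.017 m and angle between post_blue_1's own z axis and vertical below 0.12 rad) or (horizontal distance between post_red_2 and plinth_1 below 0.006 m and z of post_red_2 in the frame of plinth_1 between 0.039 and 0.049 m and angle between post_red_2's own z axis and vertical below 0.12 rad) or (horizontal distance between post_yellow_2 and plinth_1 below 0.006 m and z of post_yellow_2 in the frame of plinth_1 between 0.023 and 0.033 m and angle between post_yellow_2's own z axis and vertical below 0.12 rad) or (horizontal distance between post_blue_2 and plinth_1 below 0.006 m and z of post_blue_2 in the frame of plinth_1 between 0.007 and 0.017 m and angle between post_blue_2's own z axis and vertical below 0.12 rad)) and distance of each of plinth_1, plinth_2, plinth_3 from where it was at the start of the episode below 0.015 m and x of stopper_1 in the frame of tray between -0.065 and 0.065 m and y of stopper_1 in the frame of tray between -0.075 and 0.075 m and height (world z) of each of stopper_1, stopper_2, stopper_3 below 0.06 m and linear speed of each of stopper_1, stopper_2, stopper_3 below 0.03 m/s and ((horizontal distance between post_red_1 and plinth_2 below 0.006 m and z of post_red_1 in the frame of plinth_2 between 0.039 and 0.049 m and angle between post_red_1's own z axis and vertical below 0.12 rad) or (horizontal distance between post_yellow_1 and plinth_2 below 0.006 m and z of post_yellow_1 in the frame of plinth_2 between 0.023 and 0.033 m and angle between post_yellow_1's own z axis and vertical below 0.12 rad) or (horizontal distance between post_blue_1 and plinth_2 below 0.006 m and z of post_blue_1 in the frame of plinth_2 between 0.007 and 0.017 m and angle between post_blue_1's own z axis and vertical below 0.12 rad) or (horizontal distance between post_red_2 and plinth_2 below 0.006 m and z of post_red_2 in the frame of plinth_2 between 0.039 and 0.049 m and angle between post_red_2's own z axis and vertical below 0.12 rad) or (horizontal distance between post_yellow_2 and plinth_2 below 0.006 m and z of post_yellow_2 in the frame of plinth_2 between 0.023 and 0.033 m and angle between post_yellow_2's own z axis and vertical below 0.12 rad) or (horizontal distance between post_blue_2 and plinth_2 below 0.006 m and z of post_blue_2 in the frame of plinth_2 between 0.007 and 0.017 m and angle between post_blue_2's own z axis and vertical below 0.12 rad)) and x of stopper_2 in the frame of tray between -0.065 and 0.065 m and y of stopper_2 in the frame of tray between -0.075 and 0.075 m and ((horizontal distance between post_red_1 and plinth_3 below 0.006 m and z of post_red_1 in the frame of plinth_3 between 0.039 and 0.049 m and angle between post_red_1's own z axis and vertical below 0.12 rad) or (horizontal distance between post_yellow_1 and plinth_3 below 0.006 m and z of post_yellow_1 in the frame of plinth_3 between 0.023 and 0.033 m and angle between post_yellow_1's own z axis and vertical below 0.12 rad) or (horizontal distance between post_blue_1 and plinth_3 below 0.006 m and z of post_blue_1 in the frame of plinth_3 between 0.007 and 0.017 m and angle between post_blue_1's own z axis and vertical below 0.12 rad) or (horizontal distance between post_red_2 and plinth_3 below 0.006 m and z of post_red_2 in the frame of plinth_3 between 0.039 and 0.049 m and angle between post_red_2's own z axis and vertical below 0.12 rad) or (horizontal distance between post_yellow_2 and plinth_3 below 0.006 m and z of post_yellow_2 in the frame of plinth_3 between 0.023 and 0.033 m and angle between post_yellow_2's own z axis and vertical below 0.12 rad) or (horizontal distance between post_blue_2 and plinth_3 below 0.006 m and z of post_blue_2 in the frame of plinth_3 between 0.007 and 0.017 m and angle between post_blue_2's own z axis and vertical below 0.12 rad)) and x of stopper_3 in the frame of tray between -0.065 and 0.065 m and y of stopper_3 in the frame of tray between -0.075 and 0.075 m and horizontal distance between depth_rod and rod_stand below 0.008 m and height (world z) of depth_rod below 0.012 m and angle between depth_rod's own z axis and vertical below 0.12 rad); the robot touches nothing.
Of stopper_1, stopper_2, stopper_3 only 1 to 3 are there at a start; the rules pass over those that are not, and their reading is None.
At some moment in a run one of rack, tray may be knocked a few centimetres aside while the robot is not near it.
It also fails if it takes over 210 s, if anything falls off the work surface, if the arm or the gripper's body presses on something with over 40 N, if the wrist force passes 120 N, or if a joint passes its speed limit or range.

## Robot

A 6-joint arm with a two-finger parallel gripper is mounted at the origin on a cart in front of the work surface, level with it; the furniture and walls round the work are solid. World frame = base frame: x ahead of the robot, y to its left, z up, the work surface at z = 0. Lengths are in m, angles in degrees, forces in N, time in s.
With the tool pointing down it reaches from about 0.4 to 0.825 m from the base axis. Payload 7 kg.
Tool frame: the origin (TCP) lies on the centre line of the jaws, within the pads' length; the fingertips stand 22 mm ahead of it and the grasp point (between the pads) lies 3 mm ahead of it (robot.finger_overhang is the distance from the TCP to the fingertips, in m); z points along the fingers, y is the line along which they close (so a half turn about z gives the same grasp; the last joint's range is limited). The gripper opens to 88 mm and grips with 3 to 60 N. Pads are 19 mm wide; open, the fingers measure 130 mm over their backs; the gripper's body (78 mm by 193 mm) begins 47 mm behind the grasp point.
Start: joints at [-46.92, 20.546, 0.682, 0, -70.136, -16.507], TCP at [0.302, -0.604, 0.249] pointing down, gripper open.
Joint ranges: [-176.03, 176.03], [-82.01, 121.73], [-58.28, 71.71], [-173.87, 95.51], [-174.79, -0.11], [-173.66, 173.66]. Speed limits (degrees/s): [136.94, 136.94, 172.46, 180, 180, 180].

## Interface

Orientations are given as [roll, pitch, yaw] about the fixed x, y, z axes, in that order (R = Rz(yaw) Ry(pitch) Rx(roll)).
In Python, from cell import robot gives the robot as it stands. The module is installed in compiled form; this text tells all that it offers.
- The arm moves only by the shell command python3 -m crank 'ROWS' [FORCE]. ROWS is a JSON object of lists of equal length, an entry for each row: "delta_pos": the shift along the tool's x, y, z as a fraction of full scale, a list of three; "dr": the turn, a rotation vector about the tool's x, y, z as a fraction of full scale, a list of three; "hand": the opening, from 0 (shut) to 1 (fully open). In form: {"delta_pos": [[tx, ty, tz], ...], "dr": [[rx, ry, rz], ...], "hand": [hand, ...]}. A call has 1 to 5 rows; each row shifts and turns the commanded pose from where the row before left it, along the tool's axes as they then stand; what a row does not reach is not made up. Full scale, the value 1, is 30 mm for a shift and 0.08 rad for a turn. A row lasts 1/10 s, in which the tool goes at most 50 mm and 8.59 degrees, less where a joint would pass 70% of its speed; a pose out of reach is approached as far as the arm can. A call with a number of a shift or a turn outside -1 to 1 is refused whole. A call with a gripper value outside its range is refused whole. The fingers move at their own pace and stop on an object; FORCE is the grip in N (left out, the last holds). Time passes only in rows, so rows that do not move let the fingers close. It gives the time, the measured TCP pose, the force, the opening and the grip force at its end, in the units of the state.
- robot.get_state(): the state, without advancing time (a new reading comes with each control period).
- robot.snapshot(name): name is "scene" or "top" or "wrist"; returns (picture, depth): 480x640x3 uint8, red, green, blue; 480x640 float32, m along the optical axis (not along the pixel's ray), 0 where there is no reading.
- robot.camera_params(name): a dict with "fx", "fy", "cx", "cy" (pixels), "dist_coeffs" ([k1, k2, p1, p2, k3] as OpenCV has them; the pictures are not rectified), "rvec" (rotation vector, rad) and "tvec" (3), from world to camera coordinates, as OpenCV has them. Camera axes: x right, y down, z forward; pixel columns grow to the right and rows downward; lengths in m; the calibration is good to about 2 mm. A picture is of the moment at which its call begins: read the wrist's pose just before it. camera_params takes no time and is no camera call; for the wrist camera it gives the pose at the moment of the call.
- robot.finish_job(): hands the job in; it is judged then, once.
The state is a dict: "clock": time; "q": joint angles; "qd": joint speeds; "joint_efforts": joint torques, N m; "eef_pos": TCP position; "tool_rot": TCP orientation; "force": force on the tool from outside, world axes, zero at the start; "ft_torque": the same for the moment, N m; "finger_gap": opening from 0.0 (shut) to 1.0 (fully open); "grip_force": force on a finger pad.
Only numpy, scipy, OpenCV 4.12 (cv2) and the standard library are available. Lean on these libraries where they do the work, as an engineer would, in place of code of your own. Each camera call takes 0.05 s, during which the arm holds its last target. There are 200 camera calls.

## Working session

There is one attempt and no reset: what is moved stays moved. The work goes in short steps, Python scripts to look and compute and a shell command to move; the robot and the scene stay as the last step left them, time stands still between calls to the robot, and variables do not carry over. Pictures are saved under pics/ and viewed, at most 15 in all, crops included, and the job is handed in when it is done.

```bash
mkdir -p pics; cat > h.py <<'E'
import numpy as np, cv2
from cell import robot
def snap(name,fn=None):
    p=robot.camera_params(name); im,d=robot.snapshot(name)
    if fn: cv2.imwrite('pics/'+fn,im[:,:,::-1])
    return im,d,p
def cloud(d,p):
    K=np.array([[p['fx'],0,p['cx']],[0,p['fy'],p['cy']],[0,0,1]]);R=cv2.Rodrigues(np.array(p['rvec'],float))[0];t=np.array(p['tvec'],float).ravel()
    v,u=np.mgrid[0:480,0:640]
    n=cv2.undistortPoints(np.stack([u,v],-1).reshape(-1,1,2).astype(float),K,np.array(p['dist_coeffs'],float)).reshape(480,640,2)
    c=np.dstack([n*d[...,None],d])-t
    w=c@R; w[d<=0]=np.nan
    return w
E
python3 - <<'E'
from h import *
for n in('top','scene'):
    im,d,p=snap(n,n+'0.png'); w=cloud(d,p); np.savez(n+'0.npz',im=im,w=w)
    print(n,np.nanmin(w,(0,1)),np.nanmax(w,(0,1)),-cv2.Rodrigues(np.array(p['rvec']))[0].T@np.array(p['tvec']).ravel())
print(robot.get_state())
E
```

```text
top [-0.28942334 -1.09880218 -0.75672656] [0.96633434 0.60576833 0.80279121] [0.44961643 0.01167869 1.1761367 ]
scene [-1.7958912  -1.99787099 -0.76486712] [0.9643632  0.60151832 0.61676541] [0.64675865 0.49023796 0.95858283]
{'clock': 0.1, 'q': array([-4.69188370e+01,  2.05868226e+01,  6.39821650e-01, -1.53616225e-02,
       -7.01345016e+01, -1.65081576e+01]), 'qd': array([-0.00070328, -0.13919315,  0.12598544,  0.09856383,  0.07685271,
        0.10312582]), 'joint_efforts': array([-1.54279973e-03, -5.84164238e+01,  2.93752491e+01,  7.01572761e+00,
        1.01433191e-02, -7.33658680e-05]), 'eef_pos': array([ 0.3017652 , -0.60336051,  0.24773562]), 'tool_rot': array([ 1.79917753e+02, -9.31445301e-03, -1.53432218e+02]), 'force': array([-0.46281308,  0.00844606, -0.65465404]), 'ft_torque': array([-0.04464596,  0.0005266 , -0.02646516]), 'grip_force': 0.0, 'finger_gap': 0.9976501768854839}
```

View pics/top0.png

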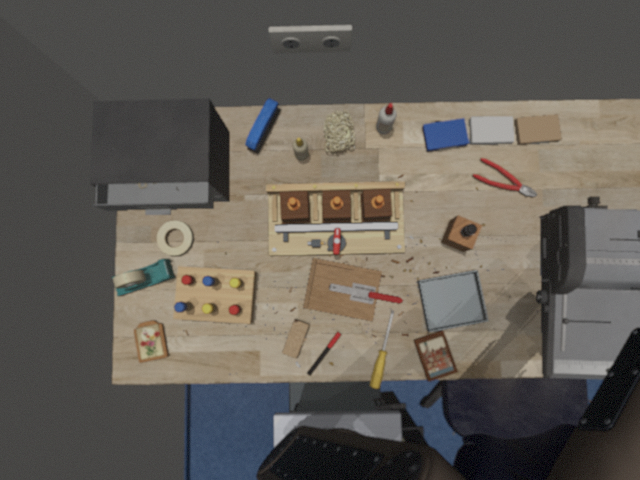

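View pics/scene0.png

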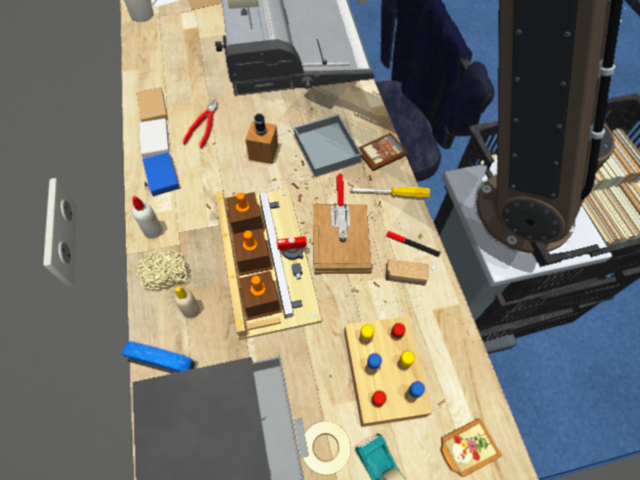

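```bash
cat > det.py <<'E'
from h import *
def blobs(im,w,zr,hr,smin=120,vmin=60,box=None,amin=8):
    hsv=cv2.cvtColor(im,cv2.COLOR_RGB2HSV);z=w[...,2]
    H=hsv[...,0]; hm=((H>=hr[0])&(H<=hr[1])) if hr[0]<=hr[1] else ((H>=hr[0])|(H<=hr[1]))
    m=(hm&(hsv[...,1]>smin)&(hsv[...,2]>vmin)&(z>zr[0])&(z<zr[1]))
    if box: m&=(w[...,0]>box[0])&(w[...,0]<box[1])&(w[...,1]>box[2])&(w[...,1]<box[3])
    n,l,s,c=cv2.connectedComponentsWithStats(m.astype(np.uint8))
    out=[]
    for i in range(1,n):
        if s[i,4]>=amin:
            P=w[l==i]; zt=np.percentile(P[:,2],90); T=P[P[:,2]>zt-.006]
            mid=(np.percentile(T,3,0)+np.percentile(T,97,0))/2
            out.append((c[i].round(),s[i,4],mid.round(4),np.cov(P[:,:2].T)))
    return out
def rect(w,zr,box):
    x,y,z=w[...,0],w[...,1],w[...,2]
    m=(z>zr[0])&(z<zr[1])&(x>box[0])&(x<box[1])&(y>box[2])&(y<box[3])
    n,l,s,c=cv2.connectedComponentsWithStats(m.astype(np.uint8)); i=1+np.argmax(s[1:,4])
    return [np.round(v,4) for v in cv2.minAreaRect((w[l==i][:,:2]*1000).astype(np.float32))], s[i,4]
E
python3 - <<'E'
from det import *
for n in('top','scene'):
    f=np.load(n+'0.npz');im,w=f['im'],f['w']; print(n)
    B=(.2,.9,-.5,.6)
    for nm,h,zr in(('orange',(5,18),(.085,.16)),('red',(170,4),(.03,.16)),('yellow',(22,35),(.06,.16)),('blue',(100,125),(.06,.16))):
        for b in blobs(im,w,zr,h,box=B): print(nm,b[0],b[1],b[2])
    print('table z',np.nanmedian(w[...,2][(abs(w[...,2])<.03)]))
    print('plinth tops',rect(w,(.07,.09),(.45,.7,-.25,.35)))
    print('rack',rect(w,(.042,.058),(.2,.5,.2,.6)))
    print('stand',rect(w,(.07,.09),(.4,.65,-.5,-.25)))
    print('tray',rect(w,(.026,.042),(.2,.5,-.5,-.15)))
    print('bar',rect(w,(.04,.12),(.38,.53,-.05,.15)))
E
```

```text
top
orange [378. 200.] 91 [ 0.671  -0.1094  0.1267]
orange [293. 203.] 87 [0.6698 0.0955 0.1269]
orange [337. 202.] 82 [ 0.6692 -0.0089  0.1261]
orange [231. 308.] 14 [0.4193 0.2436 0.0896]
red [389. 109.] 49 [ 0.8903 -0.1384  0.1424]
red [337. 234.] 32 [ 0.5973 -0.009   0.0682]
red [336. 248.] 69 [ 0.5606 -0.0059  0.07  ]
red [186. 279.] 67 [0.4904 0.354  0.092 ]
red [385. 297.] 177 [ 0.4391 -0.1244  0.0639]
red [234. 309.] 65 [0.4175 0.2394 0.0915]
yellow [299. 141.] 22 [0.8186 0.0798 0.118 ]
yellow [235. 282.] 83 [0.4813 0.2349 0.1071]
yellow [207. 308.] 82 [0.4217 0.2997 0.1074]
blue [259. 125.] 113 [0.8793 0.1831 0.0625]
blue [207. 281.] 52 [0.4861 0.2938 0.1238]
blue [180. 307.] 54 [0.4274 0.3582 0.1237]
table z 0.0024141965613245393
plinth tops ([array([667.7216,  -9.1216]), array([67.2539, 64.3504]), np.float64(89.8371)], np.int32(669))
rack ([array([446.6857, 298.7954]), array([192.1549, 116.1536]), np.float64(85.8726)], np.int32(2755))
stand ([array([ 594.872, -319.332]), array([65.0906, 65.5073]), np.float64(65.5137)], np.int32(585))
tray ([array([ 428.5488, -295.6661]), a
[... 734 characters left out ...]
86 [0.4212 0.3027 0.104 ]
blue [156. 353.] 52 [0.8817 0.1786 0.0618]
blue [374. 361.] 155 [0.4858 0.2981 0.1202]
blue [416. 389.] 165 [0.4266 0.3621 0.1212]
table z -0.000169173438651721
plinth tops ([array([667.6929,  96.6513]), array([66.1848, 71.2947]), np.float64(1.8842)], np.int32(907))
rack ([array([445.9181, 299.2948]), array([191.2355, 119.5333]), np.float64(86.2062)], np.int32(4432))
stand ([array([ 593.5375, -318.5641]), array([67.5759, 65.0876]), np.float64(65.6307)], np.int32(476))
tray ([array([ 427.9885, -296.5522]), array([131.6755, 157.2314]), np.float64(9.0831)], np.int32(452))
bar ([array([460.4552, -19.0631]), array([69.1576, 18.9303]), np.float64(73.7922)], np.int32(193))
```

```bash
cat > plan.py <<'E'
import sys,numpy as np
from cell import robot
def plan(x,y,z,yaw=None,n=None):
    s=robot.get_state(); p=np.array(s['eef_pos']); r,pt,yw=s['tool_rot']
    if yaw is None: yaw=yw
    dy=(yaw-yw+180)%360-180   # up-axis turn
    a=np.radians(yw+dy); d=np.array([x,y,z])-p
    t=np.array([d@[np.cos(a),np.sin(a),0],d@[np.sin(a),-np.cos(a),0],-d[2]])
    rz=-np.radians(dy)/.08
    print(f"at {p.round(4)} rpy {np.round([r,pt,yw],1)} j6 {s['q'][5]:.0f} F {np.round(s['force'],1)} gap {s['finger_gap']*88:.1f} grip {s['grip_force']:.1f} t {s['clock']:.1f}")
    print(f"turn rz total {rz:.2f}; after it shift(units of 30mm) {np.round(t/.03,3)}  dist/30mm {np.linalg.norm(t)/.03:.1f}")
if __name__=='__main__':
    v=[None if k=='-' else float(k) for k in sys.argv[1:]]; plan(*v)
E
python3 - <<'E'
from det import *
w=np.load('top0.npz')['w'].reshape(-1,3)
for b in((.2,.45,-.8,-.45),(.3,.6,-.45,.05)):
    m=(w[:,0]>b[0])&(w[:,0]<b[1])&(w[:,1]>b[2])&(w[:,1]<b[3]); print(np.nanmax(w[m,2]),np.nanpercentile(w[m,2],90))
f=np.load('scene0.npz');im,w=f['im'],f['w']
b=[b for b in blobs(im,w,(.055,.08),(170,4),box=(.5,.65,-.06,.05))]
P=np.concatenate([f['w'][(f['w'][...,2]>.055)&(f['w'][...,2]<.08)&(f['w'][...,0]>.53)&(f['w'][...,0]<.615)&(abs(f['w'][...,1])<.06)]])
print(cv2.minAreaRect((P[:,:2]*1000).astype(np.float32)),len(P))
E
python3 plan.py .554 -.005 .2 -185
```

```text
0.30459082324926573 0.05682163262960467
0.8027912138164472 0.7105370794663821
((579.2042846679688, -5.914250373840332), (17.822668075561523, 65.34793090820312), 87.6314926147461) 249
at [ 0.3018 -0.6034  0.2477] rpy [ 179.9   -0.  -153.4] j6 -17 F [-0.5  0.  -0.7] gap 87.8 grip 0.0 t 0.1
turn rz total 6.89; after it shift(units of 30mm) [-6.637 20.602  1.591]  dist/30mm 21.7
```

```bash
python3 -m crank '{"delta_pos":[[0,0,-0.4],[0,0,-0.4],[0,0,-0.4],[0,0,-0.4],[0,0,-0.4]],"dr":[[0,0,1],[0,0,1],[0,0,1],[0,0,1],[0,0,1]],"hand":[1,1,1,1,1]}' 20 >/dev/null
python3 -m crank '{"delta_pos":[[0,0,0],[0,0,0],[-0.3,0.9,0],[-0.3,0.9,0],[-0.3,0.9,0]],"dr":[[0,0,1],[0,0,0.9],[0,0,0],[0,0,0],[0,0,0]],"hand":[1,1,1,1,1]}' >/dev/null
for i in 1 2 3; do python3 -m crank '{"delta_pos":[[-0.3,0.9,0],[-0.3,0.9,0],[-0.3,0.9,0],[-0.3,0.9,0],[-0.3,0.9,0]],"dr":[[0,0,0],[0,0,0],[0,0,0],[0,0,0],[0,0,0]],"hand":[1,1,1,1,1]}'>/dev/null; done
python3 -m crank '{"delta_pos":[[-0.3,0.9,0],[-0.3,0.9,0],[-0.3,0.9,0],[-0.3,0.9,0],[0,0.6,0.5]],"dr":[[0,0,0],[0,0,0],[0,0,0],[0,0,0],[0,0,0]],"hand":[1,1,1,1,1]}'
python3 - <<'E'
from det import *
from plan import plan
plan(.554,-.005,.2,-185)
im,d,p=snap('wrist','w1.png');w=cloud(d,p)
print('cam',-cv2.Rodrigues(np.array(p['rvec']))[0].T@np.array(p['tvec']).ravel())
for b in blobs(im,w,(.03,.16),(170,4),box=(.5,.65,-.06,.05)): print(b[:3])
for b in blobs(im,w,(.085,.16),(5,18)): print(b[:3])
print(rect(w,(.058,.075),(.53,.615,-.05,.04)))
E
```

```text
clock: 3.1
eef_pos: [0.5548, -0.0098, 0.2946]
tool_rot: [180.0, 0.2, 175.0]
force: [-0.6, 0.4, -0.8]
finger_gap: 1.002
grip_force: 0.0
at [ 0.5548 -0.0098  0.2946] rpy [180.    0.2 175. ] j6 -114 F [-0.6  0.4 -0.8] gap 88.1 grip 0.0 t 3.1
turn rz total -0.00; after it shift(units of 30mm) [0.039 0.158 3.153]  dist/30mm 3.2
cam [ 0.47221585 -0.00321858  0.43047698]
(array([324., 215.]), np.int32(324), array([ 0.5597, -0.0065,  0.0672]))
(array([325., 246.]), np.int32(192), array([ 0.5959, -0.0087,  0.0674]))
(array([330., 319.]), np.int32(412), array([ 0.6625, -0.0088,  0.1227]))
(array([241., 323.]), np.int32(267), array([ 0.6618, -0.107 ,  0.1149]))
([array([577.2382,  -7.7625]), array([14.6562, 64.6836]), np.float64(85.4698)], np.int32(801))
```

View pics/w1.png

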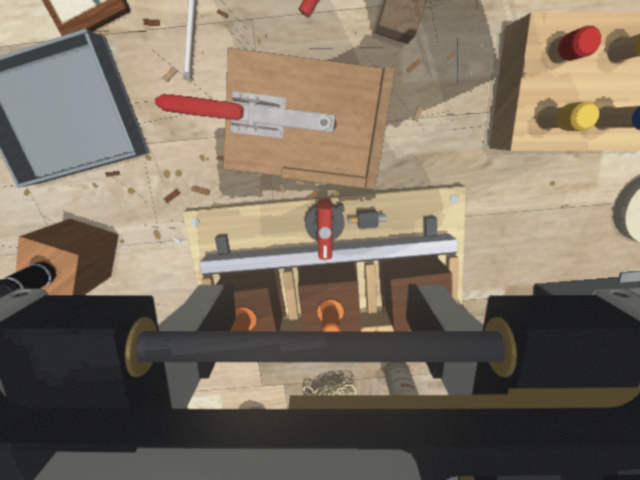

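```bash
python3 -c "
from cell import robot;print(robot.get_state()['q'].round(1))"
```

```text
[ 1.940e+01  7.700e+00 -1.090e+01 -1.000e-01 -7.150e+01 -1.143e+02]
```

```bash
for i in 1 2 3 4 5 6 7; do python3 -m crank '{"delta_pos":[[0,0,0],[0,0,0],[0,0,0],[0,0,0],[0,0,0]],"dr":[[0,0,-1],[0,0,-1],[0,0,-1],[0,0,-1],[0,0,-1]],"hand":[1,1,1,1,1]}'>/dev/null; done
python3 -m crank '{"delta_pos":[[0,0,0.5],[0,0,0.5],[0,0,0.5],[0,0,0.5],[0,0,0]],"dr":[[0,0,-1],[0,0,-1],[0,0,-1],[0,0,-1],[0,0,-0.3]],"hand":[0.5,0.5,0.5,0.5,0.5]}'
python3 - <<'E'
from det import *
from plan import plan
plan(.554,-.0055,.077,-4.5)
im,d,p=snap('wrist');w=cloud(d,p)
print('cam',-cv2.Rodrigues(np.array(p['rvec']))[0].T@np.array(p['tvec']).ravel())
print(rect(w,(.058,.075),(.53,.615,-.05,.04)))
print(robot.get_state()['q'].round(1))
E
```

```text
clock: 7.15
eef_pos: [0.5515, -0.0118, 0.2312]
tool_rot: [179.9, 0.2, -4.8]
force: [-0.1, -0.5, -0.4]
finger_gap: 0.612
grip_force: 0.0
at [ 0.5515 -0.0118  0.2312] rpy [179.9   0.2  -4.8] j6 66 F [-0.1 -0.5 -0.4] gap 53.8 grip 0.0 t 7.2
turn rz total -0.07; after it shift(units of 30mm) [ 0.065 -0.217  5.141]  dist/30mm 5.1
cam [ 0.63350939 -0.01916496  0.36699803]
([array([579.5666,  -7.6438]), array([15.731, 64.643]), np.float64(85.2136)], np.int32(1309))
[ 19.1   9.8 -16.2  -0.  -64.2  66.1]
```

```bash
python3 -m crank '{"delta_pos":[[0.1,-0.21,0.6],[0,0,1],[0,0,1],[0,0,1],[0,0,1]],"dr":[[0,0,0],[0,0,0],[0,0,0],[0,0,0],[0,0,0]],"hand":[0.5,0.5,0.5,0.5,0.5]}' >/dev/null
python3 -m crank '{"delta_pos":[[0,0,0.5],[0,0,0.2],[0,0,0],[0,0,0],[0,0,0]],"dr":[[0,0,0],[0,0,0],[0,0,0],[0,0,0],[0,0,0]],"hand":[0.5,0.5,0.5,0.15,0.1]}' 40
python3 -m crank '{"delta_pos":[[0,0,0],[0,0,0],[0,0,0],[0,0,0],[0,0,0]],"dr":[[0,0,0],[0,0,0],[0,0,0],[0,0,0],[0,0,0]],"hand":[0,0,0,0,0]}' 40
```

```text
clock: 8.2
eef_pos: [0.5575, -0.0053, 0.0759]
tool_rot: [-180.0, -0.1, -4.9]
force: [0.7, -0.0, 0.2]
finger_gap: 0.378
grip_force: 0.0
clock: 8.7
eef_pos: [0.5568, -0.0054, 0.0751]
tool_rot: [-180.0, -0.0, -4.9]
force: [-1.2, -0.1, 5.7]
finger_gap: 0.182
grip_force: 40.0
```

```bash
python3 -m crank '{"delta_pos":[[0,-0.06,0],[0,-0.06,0],[0,-0.06,0],[0,-0.06,0],[0,-0.06,0]],"dr":[[0,0,1],[0,0,1],[0,0,1],[0,0,1],[0,0,1]],"hand":[0,0,0,0,0]}' 40
python3 -m crank '{"delta_pos":[[0,-0.06,0],[0,-0.06,0],[0,0,0]],"dr":[[0,0,1],[0,0,1],[0,0,0]],"hand":[0,0,0]}' 40
python3 plan.py .5795 -.0076 .075
```

```text
clock: 9.2
eef_pos: [0.5593, 0.0031, 0.0751]
tool_rot: [-180.0, -0.1, -28.0]
force: [-0.1, -2.0, 4.8]
finger_gap: 0.183
grip_force: 40.0
clock: 9.5
eef_pos: [0.5608, 0.0057, 0.0751]
tool_rot: [179.9, -0.0, -37.1]
force: [0.6, -3.5, 5.3]
finger_gap: 0.181
grip_force: 40.3
at [0.5608 0.0057 0.0751] rpy [179.9  -0.  -37.1] j6 32 F [ 0.6 -3.5  5.3] gap 15.9 grip 40.3 t 9.5
turn rz total -0.00; after it shift(units of 30mm) [ 0.764 -0.023  0.003]  dist/30mm 0.8
```

```bash
python3 -m crank '{"delta_pos":[[0,-0.06,0],[0,-0.06,0],[0,-0.06,0],[0,-0.06,0],[0,-0.06,0]],"dr":[[0,0,1],[0,0,1],[0,0,1],[0,0,1],[0,0,1]],"hand":[0,0,0,0,0]}' 40
python3 -m crank '{"delta_pos":[[0,-0.06,0],[0,-0.05,0],[0,0,0],[0,0,0]],"dr":[[0,0,1],[0,0,0.8],[0,0,0],[0,0,0]],"hand":[0,0,0,0]}' 40
python3 plan.py .5795 -.0076 .075
```

```text
clock: 10.0
eef_pos: [0.5676, 0.0119, 0.0751]
tool_rot: [-180.0, -0.1, -60.1]
force: [1.8, -4.9, 4.5]
finger_gap: 0.175
grip_force: 40.0
clock: 10.4
eef_pos: [0.5704, 0.0133, 0.0751]
tool_rot: [-180.0, -0.1, -68.1]
force: [1.5, -5.9, 4.7]
finger_gap: 0.178
grip_force: 40.0
at [0.5704 0.0133 0.0751] rpy [-1.80e+02 -1.00e-01 -6.81e+01] j6 1 F [ 1.5 -5.9  4.7] gap 15.7 grip 40.0 t 10.4
turn rz total -0.00; after it shift(units of 30mm) [ 0.759 -0.022  0.002]  dist/30mm 0.8
```

```bash
python3 -m crank '{"delta_pos":[[0,0,0],[0,0,0],[0,0,-0.6],[0,0,-1],[0,0,-1]],"dr":[[0,0,0],[0,0,0],[0,0,0],[0,0,0],[0,0,0]],"hand":[0.35,0.35,0.4,0.6,0.6]}' 20 >/dev/null
python3 -m crank '{"delta_pos":[[0,0,-1],[0,0,-1],[0,0,-1],[0,0,-1],[0,0,0]],"dr":[[0,0,0],[0,0,0],[0,0,0],[0,0,0],[0,0,0]],"hand":[0.6,0.6,0.6,0.6,0.6]}'
python3 - <<'E'
from det import *
from plan import plan
for n in('wrist','scene','top'):
    im,d,p=snap(n,n+'2.png');w=cloud(d,p);np.savez(n+'2.npz',im=im,w=w);print(n)
    print('bar',rect(w,(.058,.073),(.53,.62,-.05,.05)))
    for b in blobs(im,w,(.085,.16),(5,18),box=(.6,.75,-.2,.2)): print(b[:3])
plan(.67,-.1085,.125)
E
```

```text
clock: 11.4
eef_pos: [0.5718, 0.0146, 0.277]
tool_rot: [-179.6, -0.1, -68.1]
force: [-0.3, 0.8, -0.8]
finger_gap: 0.599
grip_force: 0.0
wrist
bar ([array([578.8351,  -8.059 ]), array([15.5087, 65.432 ]), np.float64(22.4231)], np.int32(1008))
(array([263.,  38.]), np.int32(798), array([ 0.6715, -0.1103,  0.1236]))
(array([225., 160.]), np.int32(590), array([ 0.6708, -0.0096,  0.1237]))
(array([194., 263.]), np.int32(655), array([0.6706, 0.0929, 0.123 ]))
scene
bar ([array([579.6087,  -6.2985]), array([16.4167, 65.0242]), np.float64(22.1297)], np.int32(213))
(array([239., 200.]), np.int32(125), array([ 0.6726, -0.109 ,  0.1224]))
(array([247., 239.]), np.int32(129), array([ 0.6716, -0.007 ,  0.1229]))
(array([255., 284.]), np.int32(97), array([0.6714, 0.0963, 0.1221]))
topTraceback (most recent call last):
  File "<stdin>", line 5, in <module>
  File "det.py", line 18, in rect
    n,l,s,c=cv2.connectedComponentsWithStats(m.astype(np.uint8)); i=1+np.argmax(s[1:,4])
                                                                      ~~~~~~~~~^^^^^^^^^
    return _wrapfunc(a, 'argmax', axis=axis, out=out, **kwds)
    return bound(*args, **kwds)
ValueError: attempt to get argmax of an empty sequence
```

View pics/wrist2.png

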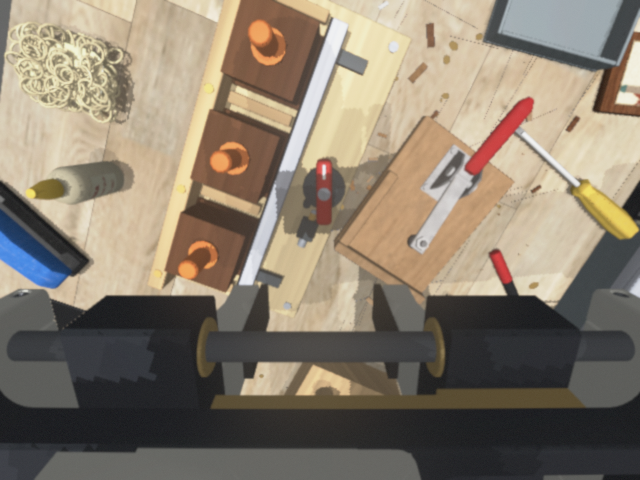

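```bash
python3 plan.py .6716 -.1093 .150
```

```text
at [0.5695 0.0143 0.2718] rpy [180.    0.  -68.1] j6 1 F [-0.3  0.5 -0.9] gap 52.8 grip 0.0 t 11.6
turn rz total -0.00; after it shift(units of 30mm) [ 5.092 -1.627  4.061]  dist/30mm 6.7
```

```bash
python3 -m crank '{"delta_pos":[[0.85,-0.27,0],[0.85,-0.27,0],[0.85,-0.27,0],[0.85,-0.27,0],[0.85,-0.27,0.6]],"dr":[[0,0,0],[0,0,0],[0,0,0],[0,0,0],[0,0,0]],"hand":[0.55,0.55,0.55,0.55,0.55]}' 20 >/dev/null
python3 -m crank '{"delta_pos":[[0.85,-0.27,0.6],[0,0,0.95],[0,0,0.95],[0,0,0.95],[0,0,0]],"dr":[[0,0,0],[0,0,0],[0,0,0],[0,0,0],[0,0,0]],"hand":[0.55,0.55,0.55,0.55,0.55]}' 20 >/dev/null
python3 plan.py .6716 -.1093 .110
```

```text
at [ 0.6684 -0.1099  0.1447] rpy [179.4   0.2 -68.2] j6 15 F [-0.9  0.  -0.3] gap 48.3 grip 0.0 t 12.6
turn rz total -0.00; after it shift(units of 30mm) [ 0.022 -0.107  1.157]  dist/30mm 1.2
```

```bash
python3 -m crank '{"delta_pos":[[0,-0.06,0.6],[0,0,0.55],[0,0,0],[0,0,0],[0,0,0]],"dr":[[0,0,0],[0,0,0],[0,0,0],[0,0,0],[0,0,0]],"hand":[0.55,0.55,0.3,0.1,0]}' 20
python3 -m crank '{"delta_pos":[[0,0,0],[0,0,-0.3],[0,0,-0.5],[0,0,-1],[0,0,-1]],"dr":[[0,0,0],[0,0,0],[0,0,0],[0,0,0],[0,0,0]],"hand":[0,0,0,0,0]}' 25
python3 -m crank '{"delta_pos":[[0,0,-1],[0,0,0]],"dr":[[0,0,0],[0,0,0]],"hand":[0,0]}' 25 >/dev/null
python3 plan.py .428 -.336 .15
```

```text
clock: 13.05
eef_pos: [0.6744, -0.1092, 0.1181]
tool_rot: [-179.9, -0.0, -68.1]
force: [1.0, 0.0, 0.7]
finger_gap: 0.334
grip_force: 0.0
clock: 13.55
eef_pos: [0.6736, -0.1094, 0.2028]
tool_rot: [-180.0, -0.0, -68.2]
force: [0.5, 0.4, -0.3]
finger_gap: 0.203
grip_force: 25.0
at [ 0.6761 -0.1096  0.2379] rpy [-179.5   -0.2  -68.1] j6 15 F [0.9 0.4 0.9] gap 18.5 grip 25.0 t 13.8
turn rz total -0.00; after it shift(units of 30mm) [ 3.922 10.486  2.932]  dist/30mm 11.6
```

```bash
for i in 1 2; do python3 -m crank '{"delta_pos":[[0.31,0.86,0],[0.31,0.86,0],[0.31,0.86,0],[0.31,0.86,0],[0.31,0.86,0]],"dr":[[0,0,0],[0,0,0],[0,0,0],[0,0,0],[0,0,0]],"hand":[0,0,0,0,0]}'>/dev/null; done
python3 -m crank '{"delta_pos":[[0.31,0.86,0],[0.31,0.86,0],[0,0,0],[0,0,0]],"dr":[[0,0,0],[0,0,0],[0,0,0],[0,0,0]],"hand":[0,0,0,0]}'>/dev/null
python3 - <<'E'
from det import *
from plan import plan
im,d,p=snap('top');w=cloud(d,p)
print('tray',rect(w,(.026,.042),(.2,.55,-.5,-.15)))
plan(.434,-.3335,.054)
E
```

```text
tray ([array([ 376.3477, -377.1258]), array([0., 0.]), np.float64(0.0)], np.int32(1))
at [ 0.4279 -0.3281  0.2314] rpy [-179.9   -0.   -68.2] j6 38 F [ 0.5 -0.7 -0.4] gap 18.4 grip 25.0 t 15.2
turn rz total -0.00; after it shift(units of 30mm) [ 0.243 -0.121  5.912]  dist/30mm 5.9
```

```bash
python3 - <<'E'
from det import *
im,d,p=snap('scene');w=cloud(d,p)
print('tray',rect(w,(.026,.042),(.2,.55,-.5,-.15)))
im,d,p=snap('wrist','w3.png');w=cloud(d,p)
print('tray',rect(w,(.026,.042),(.2,.55,-.5,-.15)))
E
```

```text
tray ([array([ 427.2394, -295.1673]), array([132.2046, 154.702 ]), np.float64(8.8732)], np.int32(470))
tray ([array([ 427.0873, -298.7842]), array([130.4034, 146.3795]), np.float64(9.1621)], np.int32(1816))
```

View pics/w3.png

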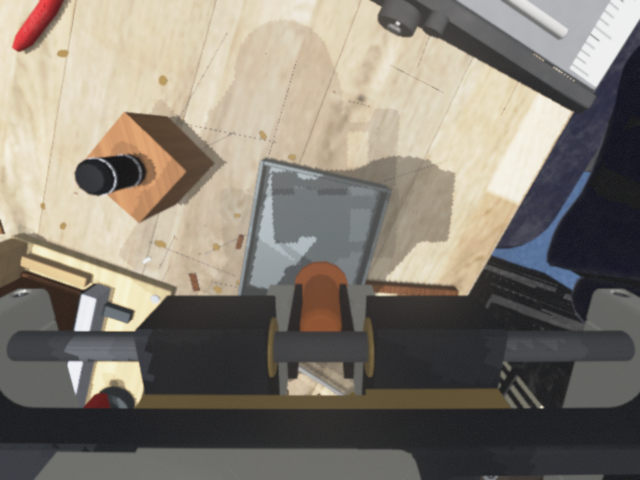

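```bash
python3 -m crank '{"delta_pos":[[0.25,-0.12,0.95],[0,0,0.95],[0,0,0.95],[0,0,0.95],[0,0,0.95]],"dr":[[0,0,0],[0,0,0],[0,0,0],[0,0,0],[0,0,0]],"hand":[0,0,0,0,0]}' >/dev/null
python3 -m crank '{"delta_pos":[[0,0,0.6],[0,0,0.3],[0,0,0.1],[0,0,0],[0,0,0]],"dr":[[0,0,0],[0,0,0],[0,0,0],[0,0,0],[0,0,0]],"hand":[0,0,0,0,0]}'
```

```text
clock: 16.3
eef_pos: [0.4348, -0.3337, 0.0589]
tool_rot: [-179.9, -0.1, -68.1]
force: [-0.3, -0.1, 0.3]
finger_gap: 0.204
grip_force: 25.0
```

```bash
python3 -m crank '{"delta_pos":[[0,0,0.1],[0,0,0.1],[0,0,0],[0,0,0]],"dr":[[0,0,0],[0,0,0],[0,0,0],[0,0,0]],"hand":[0,0,0,0]}'
```

```text
clock: 16.7
eef_pos: [0.4359, -0.3353, 0.0561]
tool_rot: [-179.8, -0.3, -68.1]
force: [-6.4, 0.7, 27.5]
finger_gap: 0.21
grip_force: 25.1
```

```bash
python3 -m crank '{"delta_pos":[[0,0,-0.1],[0,0,0],[0,0,0],[0,0,-0.5],[0,0,-1]],"dr":[[0,0,0],[0,0,0],[0,0,0],[0,0,0],[0,0,0]],"hand":[0,0.45,0.45,0.45,0.45]}' >/dev/null
python3 -m crank '{"delta_pos":[[0,0,-1],[0,0,-1],[0,0,-1],[0,0,-1],[0,0,0]],"dr":[[0,0,0],[0,0,0],[0,0,0],[0,0,0],[0,0,0]],"hand":[0.5,0.55,0.55,0.55,0.55]}' >/dev/null
python3 plan.py .6710 -.0085 .220
```

```text
at [ 0.4359 -0.3346  0.2242] rpy [-179.7   -0.3  -68.1] j6 39 F [ 0.3  0.1 -0.7] gap 48.5 grip 0.0 t 17.7
turn rz total -0.00; after it shift(units of 30mm) [ -7.166 -11.323   0.139]  dist/30mm 13.4
```

```bash
for i in 1 2; do python3 -m crank '{"delta_pos":[[-0.51,-0.81,0],[-0.51,-0.81,0],[-0.51,-0.81,0],[-0.51,-0.81,0],[-0.51,-0.81,0]],"dr":[[0,0,0],[0,0,0],[0,0,0],[0,0,0],[0,0,0]],"hand":[0.55,0.55,0.55,0.55,0.55]}'>/dev/null; done
python3 -m crank '{"delta_pos":[[-0.51,-0.81,0],[-0.51,-0.81,0],[-0.51,-0.81,0],[-0.51,-0.81,0],[0,0,0]],"dr":[[0,0,0],[0,0,0],[0,0,0],[0,0,0],[0,0,0]],"hand":[0.55,0.55,0.55,0.55,0.55]}'>/dev/null
python3 - <<'E'
from det import *
from plan import plan
im,d,p=snap('wrist');w=cloud(d,p)
for b in blobs(im,w,(.085,.16),(5,18),box=(.6,.75,-.2,.2)): print(b[:3])
im,d,p=snap('scene','s4.png');w=cloud(d,p)
for b in blobs(im,w,(.0,.16),(5,18),box=(.3,.75,-.45,.2)): print(b[:3])
plan(.671,-.0085,.113)
E
```

```text
(array([322., 242.]), np.int32(791), array([ 0.6718, -0.0105,  0.1234]))
(array([278., 329.]), np.int32(32), array([0.6739, 0.0864, 0.0875]))
(array([273., 366.]), np.int32(198), array([0.6704, 0.0955, 0.1244]))
(array([376., 147.]), np.int32(12), array([ 0.3036, -0.2572,  0.0145]))
(array([371., 161.]), np.int32(144), array([ 0.3236, -0.2242,  0.0127]))
(array([370., 178.]), np.int32(8), array([ 0.3437, -0.1747,  0.0015]))
(array([343., 196.]), np.int32(15), array([ 0.436 , -0.1023,  0.0561]))
(array([235., 203.]), np.int32(53), array([ 0.6844, -0.1219,  0.0776]))
(array([343., 245.]), np.int32(2895), array([0.4785, 0.0184, 0.0323]))
(array([241., 215.]), np.int32(183), array([ 0.676 , -0.0871,  0.0784]))
(array([252., 274.]), np.int32(2283), array([0.6715, 0.0462, 0.108 ]))
(array([283., 240.]), np.int32(8), array([ 0.5945, -0.0234,  0.0478]))
(array([304., 246.]), np.int32(8), array([ 0.547 , -0.018 ,  0.0034]))
(array([301., 254.]), np.int32(12), array([0.5628, 0.0218, 0.0512]))
(array([229., 268.]), np.int32(21), array([0.7196, 0.027 , 0.0548]))
(array([261., 324.]), np.int32(46), array([0.6757, 0.1524, 0.026 ]))
(array([240., 333.]), np.int32(11), array([0.719 , 0.1687, 0.0497]))
at [ 0.6697 -0.0077  0.2185] rpy [179.9   0.  -68.1] j6 6 F [-0.4 -0.1  0.4] gap 48.7 grip 0.0 t 19.3
turn rz total -0.00; after it shift(units of 30mm) [ 0.042 -0.028  3.516]  dist/30mm 3.5
```

View pics/s4.png

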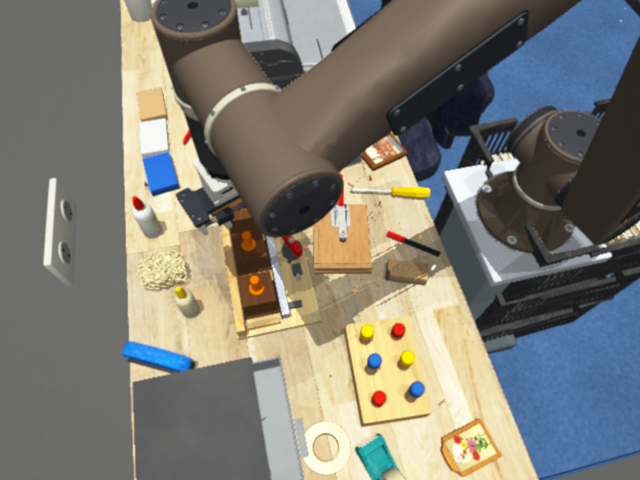

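```bash
python3 -m crank '{"delta_pos":[[0.1,-0.03,0.9],[0,0,0.9],[0,0,0.9],[0,0,0.7],[0,0,0.1]],"dr":[[0,0,0],[0,0,0],[0,0,0],[0,0,0],[0,0,0]],"hand":[0.55,0.55,0.55,0.55,0.5]}' 25
python3 -m crank '{"delta_pos":[[0,0,0],[0,0,0],[0,0,0],[0,0,0],[0,0,0]],"dr":[[0,0,0],[0,0,0],[0,0,0],[0,0,0],[0,0,0]],"hand":[0,0,0,0,0]}' 25
python3 -m crank '{"delta_pos":[[0,0,-0.5],[0,0,-0.8],[0,0,-1],[0,0,-1],[0,0,-0.7]],"dr":[[0,0,0],[0,0,0],[0,0,0],[0,0,0],[0,0,0]],"hand":[0,0,0,0,0]}' 25
python3 plan.py .428 -.296 .054
```

```text
clock: 19.8
eef_pos: [0.6695, -0.0119, 0.1118]
tool_rot: [179.7, 0.1, -68.3]
force: [-0.4, -0.8, 0.1]
finger_gap: 0.517
grip_force: 0.0
clock: 20.3
eef_pos: [0.6725, -0.0106, 0.1163]
tool_rot: [-179.9, -0.0, -68.2]
force: [-0.4, 0.3, 5.3]
finger_gap: 0.203
grip_force: 25.0
clock: 20.8
eef_pos: [0.6725, -0.0107, 0.2387]
tool_rot: [-179.8, -0.0, -68.2]
force: [0.2, 0.4, -0.7]
finger_gap: 0.208
grip_force: 25.0
at [ 0.6725 -0.0107  0.2387] rpy [-179.8   -0.   -68.2] j6 6 F [ 0.2  0.4 -0.7] gap 18.3 grip 25.0 t 20.8
turn rz total -0.00; after it shift(units of 30mm) [ 5.795 11.103  6.156]  dist/30mm 14.0
```

```bash
for i in 1 2; do python3 -m crank '{"delta_pos":[[0.41,0.79,0],[0.41,0.79,0],[0.41,0.79,0],[0.41,0.79,0],[0.41,0.79,0]],"dr":[[0,0,0],[0,0,0],[0,0,0],[0,0,0],[0,0,0]],"hand":[0,0,0,0,0]}'>/dev/null; done
python3 -m crank '{"delta_pos":[[0.41,0.79,0],[0.41,0.79,0],[0.41,0.79,0],[0.41,0.79,0],[0,0,0]],"dr":[[0,0,0],[0,0,0],[0,0,0],[0,0,0],[0,0,0]],"hand":[0,0,0,0,0]}'>/dev/null
python3 - <<'E'
from det import *
from plan import plan
im,d,p=snap('scene');w=cloud(d,p)
print('tray',rect(w,(.026,.042),(.2,.55,-.5,-.15)))
im,d,p=snap('wrist','w5.png');w=cloud(d,p)
for b in blobs(im,w,(.0,.1),(5,18),smin=170,box=(.3,.55,-.45,-.2)): print(b[:3])
plan(.428,-.296,.058)
E
```

```text
tray ([array([ 427.9567, -295.2942]), array([131.8489, 155.3142]), np.float64(9.509)], np.int32(444))
at [ 0.4278 -0.2943  0.236 ] rpy [-179.9   -0.   -68.2] j6 35 F [-0.2 -0.4 -0.7] gap 18.0 grip 25.0 t 22.4
turn rz total -0.00; after it shift(units of 30mm) [0.054 0.013 5.934]  dist/30mm 5.9
```

View pics/w5.png

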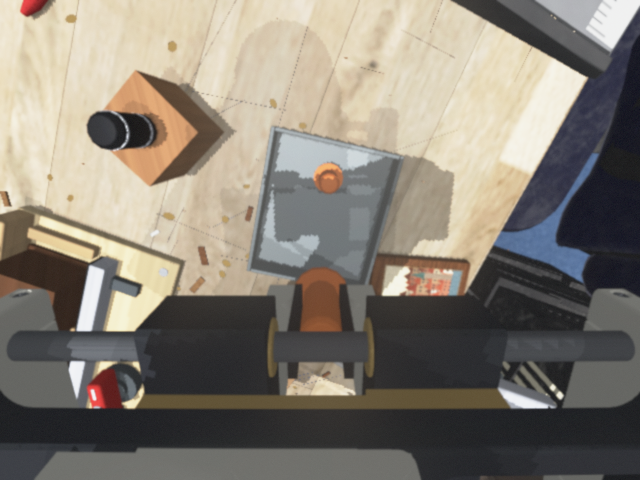

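```bash
python3 -m crank '{"delta_pos":[[0.05,0.01,0.95],[0,0,0.95],[0,0,0.95],[0,0,0.95],[0,0,0.95]],"dr":[[0,0,0],[0,0,0],[0,0,0],[0,0,0],[0,0,0]],"hand":[0,0,0,0,0]}' >/dev/null
python3 -m crank '{"delta_pos":[[0,0,0.6],[0,0,0.3],[0,0,0.18],[0,0,0],[0,0,0]],"dr":[[0,0,0],[0,0,0],[0,0,0],[0,0,0],[0,0,0]],"hand":[0,0,0,0,0]}'
python3 -m crank '{"delta_pos":[[0,0,0],[0,0,0],[0,0,0],[0,0,-0.5],[0,0,-1]],"dr":[[0,0,0],[0,0,0],[0,0,0],[0,0,0],[0,0,0]],"hand":[0,0.45,0.45,0.45,0.45]}' >/dev/null
python3 -m crank '{"delta_pos":[[0,0,-1],[0,0,-1],[0,0,-1],[0,0,-1],[0,0,0]],"dr":[[0,0,0],[0,0,0],[0,0,0],[0,0,0],[0,0,0]],"hand":[0.5,0.55,0.55,0.55,0.55]}' >/dev/null
python3 plan.py .6710 .0945 .220
```

```text
clock: 23.4
eef_pos: [0.429, -0.2955, 0.061]
tool_rot: [-179.9, -0.1, -68.1]
force: [1.7, 0.5, -0.6]
finger_gap: 0.21
grip_force: 25.0
at [ 0.4303 -0.2964  0.2299] rpy [-179.7   -0.3  -68.1] j6 35 F [0.7 0.  0.3] gap 48.7 grip 0.0 t 24.4
turn rz total -0.00; after it shift(units of 30mm) [ -9.106 -12.3     0.329]  dist/30mm 15.3
```

```bash
for i in 1 2 3; do python3 -m crank '{"delta_pos":[[-0.57,-0.77,0],[-0.57,-0.77,0],[-0.57,-0.77,0],[-0.57,-0.77,0],[-0.57,-0.77,0]],"dr":[[0,0,0],[0,0,0],[0,0,0],[0,0,0],[0,0,0]],"hand":[0.55,0.55,0.55,0.55,0.55]}'>/dev/null; done
python3 -m crank '{"delta_pos":[[-0.57,-0.77,0],[0,0,0],[0,0,0]],"dr":[[0,0,0],[0,0,0],[0,0,0]],"hand":[0.55,0.55,0.55]}'>/dev/null
python3 - <<'E'
from det import *
from plan import plan
im,d,p=snap('wrist');w=cloud(d,p)
for b in blobs(im,w,(.085,.16),(5,18),box=(.6,.75,-.2,.2)): print(b[:3])
plan(.671,.0945,.113)
E
```

```text
(array([319., 241.]), np.int32(756), array([0.6712, 0.0934, 0.1232]))
at [0.6692 0.0958 0.2245] rpy [179.9   0.  -68.2] j6 -3 F [ 0.2 -0.2  0.6] gap 48.4 grip 0.0 t 26.2
turn rz total -0.00; after it shift(units of 30mm) [ 0.063 -0.041  3.716]  dist/30mm 3.7
```

```bash
python3 -m crank '{"delta_pos":[[0.07,-0.04,0.95],[0,0,0.9],[0,0,0.9],[0,0,0.8],[0,0,0.1]],"dr":[[0,0,0],[0,0,0],[0,0,0],[0,0,0],[0,0,0]],"hand":[0.55,0.55,0.55,0.55,0.5]}' 25 >/dev/null
python3 -m crank '{"delta_pos":[[0,0,0],[0,0,0],[0,0,0],[0,0,0],[0,0,0]],"dr":[[0,0,0],[0,0,0],[0,0,0],[0,0,0],[0,0,0]],"hand":[0,0,0,0,0]}' 25
python3 -m crank '{"delta_pos":[[0,0,-0.5],[0,0,-0.8],[0,0,-1],[0,0,-1],[0,0,-0.7]],"dr":[[0,0,0],[0,0,0],[0,0,0],[0,0,0],[0,0,0]],"hand":[0,0,0,0,0]}' 25
python3 plan.py .422 -.2585 .058
```

```text
clock: 27.25
eef_pos: [0.6721, 0.0946, 0.1171]
tool_rot: [-179.9, -0.0, -68.2]
force: [-1.1, 0.2, 5.4]
finger_gap: 0.21
grip_force: 25.0
clock: 27.75
eef_pos: [0.672, 0.0946, 0.2392]
tool_rot: [-179.8, -0.0, -68.2]
force: [0.1, 0.8, -0.4]
finger_gap: 0.209
grip_force: 25.0
at [0.672  0.0946 0.2392] rpy [-179.8   -0.   -68.2] j6 -3 F [ 0.1  0.8 -0.4] gap 18.4 grip 25.0 t 27.8
turn rz total -0.00; after it shift(units of 30mm) [ 7.823 12.115  6.039]  dist/30mm 15.6
```

```bash
for i in 1 2 3; do python3 -m crank '{"delta_pos":[[0.49,0.76,0],[0.49,0.76,0],[0.49,0.76,0],[0.49,0.76,0],[0.49,0.76,0]],"dr":[[0,0,0],[0,0,0],[0,0,0],[0,0,0],[0,0,0]],"hand":[0,0,0,0,0]}'>/dev/null; done
python3 -m crank '{"delta_pos":[[0.49,0.75,0],[0,0,0],[0,0,0]],"dr":[[0,0,0],[0,0,0],[0,0,0]],"hand":[0,0,0]}'>/dev/null
python3 - <<'E'
from det import *
from plan import plan
im,d,p=snap('scene');w=cloud(d,p)
print('tray',rect(w,(.026,.042),(.2,.55,-.5,-.15)))
plan(.422,-.2585,.061)
E
```

```text
tray ([array([ 427.5344, -295.5809]), array([132.5816, 155.1264]), np.float64(9.1794)], np.int32(453))
at [ 0.4208 -0.2594  0.2364] rpy [-179.9   -0.   -68.2] j6 31 F [-0.1  0.  -0.8] gap 18.2 grip 25.0 t 29.6
turn rz total -0.00; after it shift(units of 30mm) [-0.013 -0.05   5.846]  dist/30mm 5.8
```

```bash
python3 -m crank '{"delta_pos":[[0,-0.05,0.95],[0,0,0.95],[0,0,0.95],[0,0,0.95],[0,0,0.95]],"dr":[[0,0,0],[0,0,0],[0,0,0],[0,0,0],[0,0,0]],"hand":[0,0,0,0,0]}' >/dev/null
python3 -m crank '{"delta_pos":[[0,0,0.6],[0,0,0.3],[0,0,0.18],[0,0,0],[0,0,0]],"dr":[[0,0,0],[0,0,0],[0,0,0],[0,0,0],[0,0,0]],"hand":[0,0,0,0,0]}'
python3 -m crank '{"delta_pos":[[0,0,0],[0,0,0],[0,0,0],[0,0,-0.5],[0,0,-1]],"dr":[[0,0,0],[0,0,0],[0,0,0],[0,0,0],[0,0,0]],"hand":[0,0.45,0.45,0.45,0.45]}' >/dev/null
python3 -m crank '{"delta_pos":[[0,0,-1],[0,0,-1],[0,0,-1],[0,0,-1],[0,0,0]],"dr":[[0,0,0],[0,0,0],[0,0,0],[0,0,0],[0,0,0]],"hand":[0.5,0.6,0.6,0.6,0.6]}' >/dev/null
python3 - <<'E'
from det import *
from plan import plan
im,d,p=snap('scene','s6.png');w=cloud(d,p)
print('tray',rect(w,(.026,.042),(.2,.55,-.5,-.15)))
print('stand',rect(w,(.07,.09),(.4,.65,-.5,-.25)))
print('rodtop',rect(w,(.125,.145),(.55,.65,-.36,-.27)))
im,d,p=snap('wrist','w6.png');w=cloud(d,p)
print('stand',rect(w,(.07,.09),(.4,.65,-.5,-.25)))
print('rodtop',rect(w,(.13,.145),(.55,.65,-.36,-.27)))
plan(.5955,-.319,.22)
E
```

```text
clock: 30.6
eef_pos: [0.4228, -0.2589, 0.0616]
tool_rot: [-179.9, -0.0, -68.1]
force: [0.2, 0.3, 0.1]
finger_gap: 0.202
grip_force: 25.0
tray ([array([ 427.5785, -297.0236]), array([132.3901, 158.0353]), np.float64(9.3164)], np.int32(451))
stand ([array([ 593.7122, -317.8067]), array([67.8686, 66.133 ]), np.float64(66.4352)], np.int32(476))
rodtop ([array([ 593.4443, -316.1535]), array([22.5418, 22.3405]), np.float64(45.8474)], np.int32(81))
stand ([array([ 592.2283, -319.4143]), array([65.226 , 65.1859]), np.float64(65.3867)], np.int32(5828))
rodtop ([array([ 591.2891, -319.5492]), array([23.9557, 24.9664]), np.float64(14.3825)], np.int32(1398))
at [ 0.4222 -0.2588  0.2265] rpy [-179.9   -0.   -68.2] j6 31 F [-0.   0.4 -0.2] gap 52.5 grip 0.0 t 31.7
turn rz total -0.00; after it shift(units of 30mm) [ 4.01  -4.618  0.217]  dist/30mm 6.1
```

View pics/w6.png

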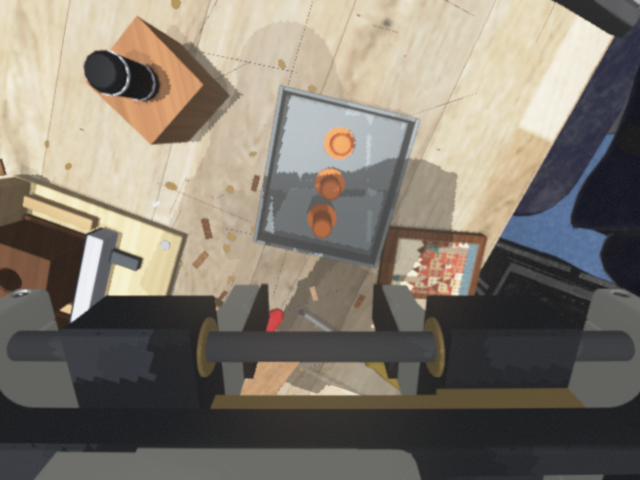

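```bash
python3 -m crank '{"delta_pos":[[0.65,-0.76,0],[0.65,-0.76,0],[0.65,-0.76,0],[0.65,-0.76,0],[0.65,-0.76,0]],"dr":[[0,0,0],[0,0,0],[0,0,0],[0,0,0],[0,0,0]],"hand":[0.6,0.6,0.6,0.6,0.6]}' >/dev/null
python3 -m crank '{"delta_pos":[[0.65,-0.76,0],[0,0,0],[0,0,0]],"dr":[[0,0,0],[0,0,0],[0,0,0]],"hand":[0.6,0.6,0.6]}' >/dev/null
python3 - <<'E'
from det import *
from plan import plan
im,d,p=snap('wrist');w=cloud(d,p)
print('stand',rect(w,(.07,.09),(.4,.65,-.5,-.25)))
print('rodtop',rect(w,(.13,.145),(.55,.65,-.36,-.27)))
plan(.593,-.3185,.110)
E
```

```text
stand ([array([ 592.423 , -319.7757]), array([64.289 , 64.3084]), np.float64(65.2815)], np.int32(4268))
rodtop ([array([ 592.4681, -320.4063]), array([24.7405, 24.5402]), np.float64(13.9555)], np.int32(940))
at [ 0.5917 -0.3163  0.224 ] rpy [ 1.799e+02  1.000e-01 -6.820e+01] j6 33 F [ 0.1  0.7 -0.1] gap 53.1 grip 0.0 t 32.5
turn rz total -0.00; after it shift(units of 30mm) [ 0.084 -0.014  3.8  ]  dist/30mm 3.8
```

```bash
python3 -m crank '{"delta_pos":[[0.11,-0.02,0.95],[0,0,0.95],[0,0,0.95],[0,0,0.8],[0,0,0.1]],"dr":[[0,0,0],[0,0,0],[0,0,0],[0,0,0],[0,0,0]],"hand":[0.6,0.6,0.6,0.6,0.6]}' 30
python3 -m crank '{"delta_pos":[[0,0,0],[0,0,0],[0,0,0],[0,0,0],[0,0,0]],"dr":[[0,0,0],[0,0,0],[0,0,0],[0,0,0],[0,0,0]],"hand":[0.2,0,0,0,0]}' 30
python3 -c "from plan import plan; plan(.593,-.3185,.110)"
python3 -m crank '{"delta_pos":[[0,0,-0.3],[0,0,-0.3],[0,0,-0.6],[0,0,-0.8],[0,0,-0.8]],"dr":[[0,0,0],[0,0,0],[0,0,0],[0,0,0],[0,0,0]],"hand":[0,0,0,0,0]}' 30
python3 -m crank '{"delta_pos":[[0,0,-0.8],[0,0,0],[0,0,0]],"dr":[[0,0,0],[0,0,0],[0,0,0]],"hand":[0,0,0]}'
```

```text
clock: 33.05
eef_pos: [0.5914, -0.3184, 0.11]
tool_rot: [179.8, 0.2, -68.2]
force: [0.0, 0.2, -0.5]
finger_gap: 0.604
grip_force: 0.0
clock: 33.55
eef_pos: [0.5946, -0.3197, 0.1146]
tool_rot: [-179.9, -0.1, -68.2]
force: [-1.9, 0.3, 5.7]
finger_gap: 0.287
grip_force: 30.0
at [ 0.5946 -0.3197  0.1146] rpy [-1.799e+02 -1.000e-01 -6.820e+01] j6 34 F [-1.9  0.3  5.7] gap 25.3 grip 30.0 t 33.5
turn rz total -0.00; after it shift(units of 30mm) [-0.057  0.036  0.155]  dist/30mm 0.2
clock: 34.05
eef_pos: [0.5942, -0.3194, 0.1985]
tool_rot: [180.0, 0.0, -68.2]
force: [0.6, -0.5, -1.5]
finger_gap: 0.287
grip_force: 30.0
clock: 34.35
eef_pos: [0.5945, -0.3193, 0.2222]
tool_rot: [-179.9, -0.0, -68.2]
force: [-0.6, 0.2, -2.3]
finger_gap: 0.293
grip_force: 30.0
```

```bash
python3 plan.py .672 .0945 .222
```

```text
at [ 0.5945 -0.3193  0.2222] rpy [-179.9   -0.   -68.2] j6 34 F [-0.6  0.2 -2.3] gap 25.7 grip 30.0 t 34.4
turn rz total -0.00; after it shift(units of 30mm) [-1.1845e+01 -7.5270e+00  6.0000e-03]  dist/30mm 14.0
```

```bash
for i in 1 2 3; do python3 -m crank '{"delta_pos":[[-0.79,-0.5,0],[-0.79,-0.5,0],[-0.79,-0.5,0],[-0.79,-0.5,0],[-0.79,-0.5,0]],"dr":[[0,0,0],[0,0,0],[0,0,0],[0,0,0],[0,0,0]],"hand":[0,0,0,0,0]}'>/dev/null; done
python3 -m crank '{"delta_pos":[[0,0,0],[0,0,0],[0,0,0]],"dr":[[0,0,0],[0,0,0],[0,0,0]],"hand":[0,0,0]}'>/dev/null
cat > holes.py <<'E'
from det import *
from plan import plan
im,d,p=snap('wrist','w7.png');w=cloud(d,p)
x,y,z=w[...,0],w[...,1],w[...,2]
for py in(.0945,-.0095,-.1093):
    top=(abs(x-.672)<.04)&(abs(y-py)<.042)&(abs(z-.079)<.006)
    if top.sum()<200: print(py,'few',top.sum()); continue
    r=cv2.minAreaRect((w[top][:,:2]*1000).astype(np.float32))
    # hole: inside pixels of dark/low area; project rim: boundary top pixels around centre
    hole=(abs(x-.672)<.025)&(abs(y-py)<.025)&(z<.074)
    tz=np.nanmedian(z[top])
    nb=cv2.dilate(hole.astype(np.uint8),np.ones((3,3),np.uint8)).astype(bool)&top
    P=w[nb][:,:2]*1000
    if len(P)>5: c,rad=cv2.minEnclosingCircle(P.astype(np.float32)); print(py,'rim',np.round(c,1),round(rad,1),len(P))
    print('  rect',np.round(r[0],1),np.round(r[1],1),round(r[2],1),'topz',tz.round(4),'minz in hole',np.nanpercentile(z[hole],5) if hole.any() else None)
plan(.672,.0945,.19)
E
python3 holes.py
```

```text
0.0945 rim [671.1  93.6] 12.4 98
  rect [670.8  94.2] [68.2 68.7] 0.3 topz 0.0788 minz in hole 0.04150594782461317
-0.0095 rim [671.3  -8.9] 12.3 137
  rect [671.   -9.7] [68.4 68.1] 0.3 topz 0.079 minz in hole 0.02503018836610726
  rect [671.2 -89.2] [68.6 27. ] 1.2 topz 0.0788 minz in hole None
at [0.6706 0.0935 0.2208] rpy [179.9   0.  -68.2] j6 -3 F [-0.8 -0.5 -1.5] gap 25.4 grip 30.0 t 36.2
turn rz total -0.00; after it shift(units of 30mm) [-0.015 -0.057  1.026]  dist/30mm 1.0
```

View pics/w7.png

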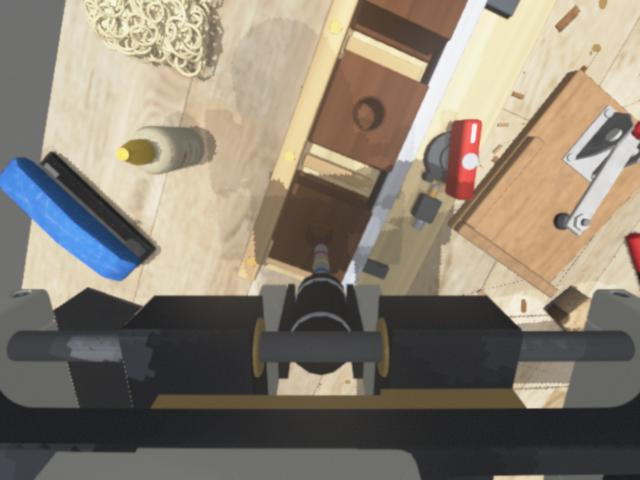

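```bash
python3 -m crank '{"delta_pos":[[0,-0.02,0.7],[0,0,0.7],[0,0,0.5],[0,0,0.2],[0,0,0]],"dr":[[0,0,0],[0,0,0],[0,0,0],[0,0,0],[0,0,0]],"hand":[0,0,0,0,0]}'
for i in 1 2 3 4 ; do python3 -m crank '{"delta_pos":[[0,0,0.06],[0,0,0]],"dr":[[0,0,0],[0,0,0]],"hand":[0,0]}'|egrep 'eef|force:'; done
```

```text
clock: 36.7
eef_pos: [0.6712, 0.0938, 0.1575]
tool_rot: [179.9, -0.0, -68.2]
force: [-0.5, -0.7, -0.7]
finger_gap: 0.292
grip_force: 30.0
eef_pos: [0.672, 0.0946, 0.1573]
force: [0.7, -0.0, -1.5]
grip_force: 30.0
eef_pos: [0.6716, 0.0946, 0.1549]
force: [-0.1, 0.4, -1.0]
grip_force: 30.0
eef_pos: [0.6714, 0.0945, 0.1527]
force: [-0.5, 0.4, -0.6]
grip_force: 30.0
eef_pos: [0.6718, 0.0945, 0.1516]
force: [-1.1, 0.4, 2.3]
grip_force: 30.0
```

```bash
for i in 1 2 ; do python3 -m crank '{"delta_pos":[[0,0,0.05],[0,0,0]],"dr":[[0,0,0],[0,0,0]],"hand":[0,0]}'|egrep 'clock|eef|force:'; done
python3 -m crank '{"delta_pos":[[0,0,-0.3],[0,0,-0.7],[0,0,-0.7],[0,0,-0.7],[0,0,-0.1]],"dr":[[0,0,0],[0,0,0],[0,0,0],[0,0,0],[0,0,0]],"hand":[0,0,0,0,0]}' >/dev/null; python3 plan.py .6715 -.0095 .222
```

```text
clock: 37.7
eef_pos: [0.6721, 0.0944, 0.1514]
force: [-1.7, 0.6, 9.8]
grip_force: 30.0
clock: 37.9
eef_pos: [0.6724, 0.0943, 0.1512]
force: [-5.1, -1.2, 17.2]
grip_force: 30.1
at [0.6728 0.0948 0.226 ] rpy [-179.7   -0.   -68.2] j6 -3 F [ 0.  -0.7 -0.6] gap 25.4 grip 30.0 t 38.4
turn rz total -0.00; after it shift(units of 30mm) [3.21  1.334 0.133]  dist/30mm 3.5
```

```bash
python3 -m crank '{"delta_pos":[[0.8,0.33,0.05],[0.8,0.33,0.05],[0.8,0.33,0],[0.8,0.33,0],[0,0,0]],"dr":[[0,0,0],[0,0,0],[0,0,0],[0,0,0],[0,0,0]],"hand":[0,0,0,0,0]}' >/dev/null
python3 -m crank '{"delta_pos":[[0,0,0],[0,0,0],[0,0,0]],"dr":[[0,0,0],[0,0,0],[0,0,0]],"hand":[0,0,0]}' >/dev/null
python3 holes.py; python3 plan.py .6715 -.0095 .150
```

```text
0.0945 few 140
-0.0095 rim [671.8 -10.3] 12.4 109
  rect [671.3  -9.7] [68.1 68.4] 0.3 topz 0.0788 minz in hole 0.025829690688424077
-0.1093 rim [ 671.9 -110.3] 12.2 135
  rect [ 671.5 -111.1] [68.5 68. ] 0.1 topz 0.079 minz in hole 0.025548892720756666
at [ 0.6704 -0.0085  0.2198] rpy [180.    0.  -68.1] j6 6 F [ 0.5  0.4 -1.7] gap 25.9 grip 30.0 t 39.2
turn rz total -0.00; after it shift(units of 30mm) [-3.166 -1.328  0.994]  dist/30mm 3.6
at [ 0.6704 -0.0085  0.2198] rpy [180.    0.  -68.1] j6 6 F [ 0.5  0.4 -1.7] gap 25.9 grip 30.0 t 39.2
turn rz total -0.00; after it shift(units of 30mm) [ 0.045 -0.021  2.327]  dist/30mm 2.3
```

```bash
python3 -m crank '{"delta_pos":[[0.05,-0.02,0.7],[0,0,0.7],[0,0,0.5],[0,0,0.2],[0,0,0]],"dr":[[0,0,0],[0,0,0],[0,0,0],[0,0,0],[0,0,0]],"hand":[0,0,0,0,0]}'|egrep 'eef|force:'
for i in 1 2 3 4 5 6 7; do python3 -m crank '{"delta_pos":[[0,0,0.1],[0,0,0]],"dr":[[0,0,0],[0,0,0]],"hand":[0,0]}'|egrep 'eef|^force:'; done
```

```text
eef_pos: [0.6713, -0.0103, 0.1562]
force: [-0.3, -0.4, -0.3]
grip_force: 30.0
eef_pos: [0.6719, -0.0104, 0.1547]
force: [-0.7, -0.0, -1.8]
eef_pos: [0.6715, -0.0105, 0.1511]
force: [0.8, 1.0, -1.4]
eef_pos: [0.6713, -0.0106, 0.1477]
force: [-0.2, -1.1, -1.1]
eef_pos: [0.6713, -0.0105, 0.1446]
force: [0.1, -0.5, -1.1]
eef_pos: [0.6713, -0.0105, 0.1416]
force: [0.4, -0.1, -1.4]
eef_pos: [0.6713, -0.0106, 0.1386]
force: [-0.6, 0.4, -1.7]
eef_pos: [0.6716, -0.0105, 0.1358]
force: [0.1, 0.9, -1.0]
```

```bash
for i in 1 2 ; do python3 -m crank '{"delta_pos":[[0,0,0.06],[0,0,0]],"dr":[[0,0,0],[0,0,0]],"hand":[0,0]}'|egrep 'clock|eef|^force:'; done
python3 -m crank '{"delta_pos":[[0,0,-0.5],[0,0,-0.8],[0,0,-0.8],[0,0,-0.8],[0,0,-0.1]],"dr":[[0,0,0],[0,0,0],[0,0,0],[0,0,0],[0,0,0]],"hand":[0,0,0,0,0]}' >/dev/null; python3 plan.py .6715 -.1105 .222
```

```text
clock: 41.35
eef_pos: [0.672, -0.0107, 0.1355]
force: [-1.8, -0.0, 5.4]
clock: 41.55
eef_pos: [0.6724, -0.0109, 0.1353]
force: [-3.9, 0.5, 14.3]
at [ 0.6733 -0.0104  0.2268] rpy [-1.797e+02 -1.000e-01 -6.810e+01] j6 6 F [0.9 0.5 0.1] gap 25.1 grip 30.0 t 42.0
turn rz total -0.00; after it shift(units of 30mm) [3.074 1.296 0.159]  dist/30mm 3.3
```

```bash
python3 -m crank '{"delta_pos":[[0.77,0.32,0.05],[0.77,0.32,0.05],[0.77,0.32,0],[0.77,0.32,0],[0,0,0]],"dr":[[0,0,0],[0,0,0],[0,0,0],[0,0,0],[0,0,0]],"hand":[0,0,0,0,0]}' >/dev/null
python3 -m crank '{"delta_pos":[[0,0,0.3],[0,0,0.7],[0,0,0.7],[0,0,0.4],[0,0,0]],"dr":[[0,0,0],[0,0,0],[0,0,0],[0,0,0],[0,0,0]],"hand":[0,0,0,0,0]}'|egrep 'eef|^force:'
for i in 1 2 3 4 5 6 7; do python3 -m crank '{"delta_pos":[[0,0,0.1],[0,0,0]],"dr":[[0,0,0],[0,0,0]],"hand":[0,0]}'|egrep 'eef|^force:'; done
```

```text
eef_pos: [0.6725, -0.1113, 0.1609]
force: [-3.7, -2.2, 23.2]
eef_pos: [0.6732, -0.1118, 0.1606]
force: [-6.9, -4.0, 34.9]
eef_pos: [0.6744, -0.1123, 0.16]
force: [-7.4, -4.9, 43.1]
eef_pos: [0.6751, -0.1127, 0.1582]
force: [-7.8, -5.4, 47.9]
eef_pos: [0.6745, -0.1127, 0.1546]
force: [-9.2, -6.1, 47.0]
eef_pos: [0.6747, -0.1125, 0.1513]
force: [-8.0, -5.2, 46.2]
eef_pos: [0.6751, -0.1124, 0.1484]
force: [-6.6, -5.0, 44.4]
eef_pos: [0.6754, -0.1122, 0.1454]
force: [-6.5, -5.1, 44.1]
```

```bash
python3 -m crank '{"delta_pos":[[0,0,-0.2],[0,0,0],[0,0,0]],"dr":[[0,0,0],[0,0,0],[0,0,0]],"hand":[0,0,0]}'|egrep 'clock|eef|^force:'
python3 - <<'E'
from det import *
im,d,p=snap('wrist');w=cloud(d,p);cv2.imwrite('pics/w8.png',im[:,:,::-1])
x,y,z=w[...,0],w[...,1],w[...,2]
im2,d2,p2=snap('scene');w2=cloud(d2,p2)
cv2.imwrite('pics/s8.png',cv2.resize(im2[150:330,180:340,::-1],None,fx=3,fy=3))
b=(abs(w2[...,0]-.672)<.03)&(abs(w2[...,1]+.11)<.03)
print('scene max z',np.nanmax(w2[...,2][b]))
E
```

```text
clock: 44.75
eef_pos: [0.6722, -0.1104, 0.1459]
force: [-4.6, -0.1, 22.1]
scene max z 0.5680834425693643
```

View pics/w8.png

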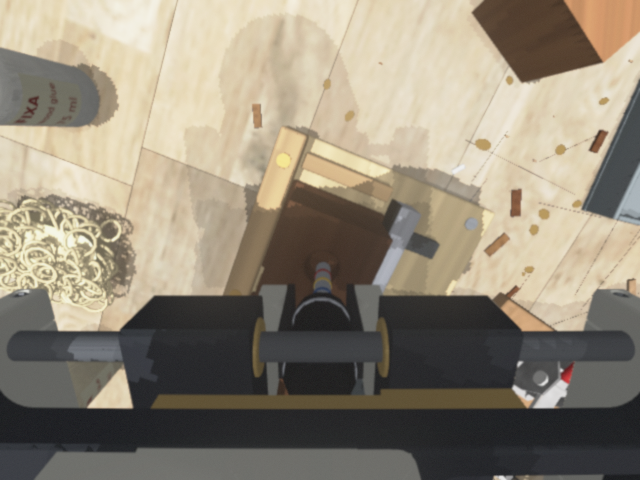

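```bash
python3 - <<'E'
from det import *
im,d,p=snap('wrist');w=cloud(d,p)
for v in range(250,312,4): print(v,im[v,322],w[v,322].round(3))
c=im[220:340,250:400,::-1]; cv2.imwrite('pics/c8.png',cv2.resize(c,None,fx=5,fy=5,interpolation=cv2.INTER_CUBIC))
E
```

```text
250 [66 50 38] [ 0.676 -0.122  0.077]
254 [71 55 45] [ 0.672 -0.114  0.06 ]
258 [70 53 43] [ 0.671 -0.11   0.057]
262 [81 77 77] [ 0.671 -0.109  0.063]
266 [87 87 91] [ 0.671 -0.11   0.072]
270 [91 63 64] [ 0.671 -0.11   0.08 ]
274 [88 89 92] [ 0.671 -0.111  0.087]
278 [116 100  61] [ 0.672 -0.112  0.096]
282 [86 87 91] [ 0.671 -0.112  0.101]
286 [75 80 88] [ 0.671 -0.112  0.107]
290 [77 81 88] [ 0.671 -0.112  0.112]
294 [35 32 33] [ 0.675 -0.121  0.137]
298 [91 93 98] [ 0.676 -0.122  0.143]
302 [38 36 37] [ 0.675 -0.121  0.146]
306 [32 30 32] [ 0.675 -0.121  0.15 ]
310 [35 36 35] [ 0.675 -0.122  0.154]
```

View pics/c8.png

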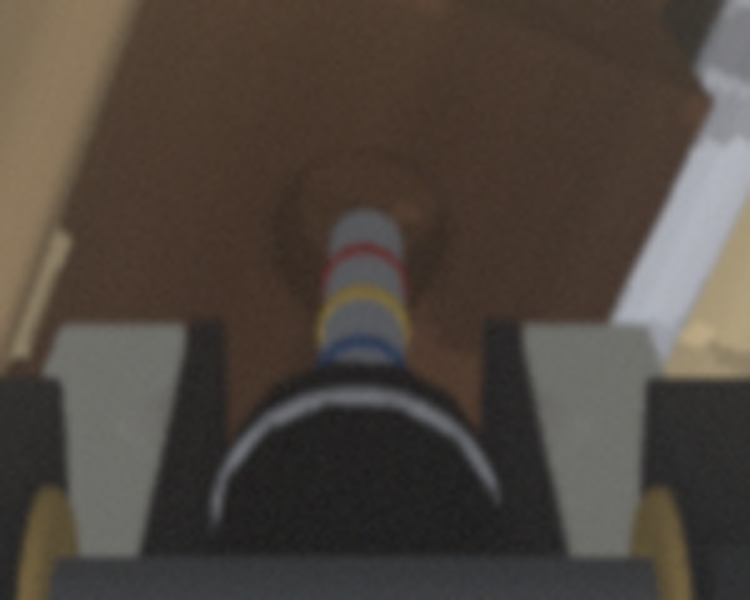

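```bash
python3 -m crank '{"delta_pos":[[0,0,-0.3],[0,0,-0.7],[0,0,-0.7],[0,0,-0.4],[0,0,0]],"dr":[[0,0,0],[0,0,0],[0,0,0],[0,0,0],[0,0,0]],"hand":[0,0,0,0,0]}' 40 >/dev/null; python3 plan.py .594 -.3195 .206
```

```text
at [ 0.6711 -0.1099  0.2059] rpy [-179.9   -0.   -68.1] j6 15 F [-0.6  0.1 -1.4] gap 25.4 grip 39.9 t 45.4
turn rz total -0.00; after it shift(units of 30mm) [ 5.525e+00  4.987e+00 -5.000e-03]  dist/30mm 7.4
```

```bash
python3 -m crank '{"delta_pos":[[0.69,0.625,0],[0.69,0.625,0],[0.69,0.625,0],[0.69,0.625,0],[0.69,0.625,0]],"dr":[[0,0,0],[0,0,0],[0,0,0],[0,0,0],[0,0,0]],"hand":[0,0,0,0,0]}' >/dev/null
python3 -m crank '{"delta_pos":[[0.69,0.625,0],[0.69,0.625,0],[0.69,0.625,0],[0,0,0],[0,0,0]],"dr":[[0,0,0],[0,0,0],[0,0,0],[0,0,0],[0,0,0]],"hand":[0,0,0,0,0]}' >/dev/null
python3 - <<'E'
from det import *
from plan import plan
im,d,p=snap('wrist','w9.png');w=cloud(d,p)
print('stand',rect(w,(.07,.09),(.4,.65,-.5,-.25)))
for v in range(252,300,4):
    r=[u for u in range(300,345) if w[v,u,2]>.1 and abs(w[v,u,0]-.594)<.03]
    if r: print(v,r[0],r[-1],w[v,(r[0]+r[-1])//2].round(3))
plan(.5945,-.3195,.15)
E
```

```text
stand ([array([ 592.3696, -319.5049]), array([64.7519, 64.6772]), np.float64(65.34)], np.int32(5778))
260 319 325 [ 0.59 -0.32  0.12]
264 316 328 [ 0.59  -0.321  0.128]
268 315 329 [ 0.59  -0.321  0.136]
272 314 329 [ 0.591 -0.321  0.143]
276 314 330 [ 0.591 -0.322  0.151]
280 314 329 [ 0.591 -0.321  0.156]
284 313 330 [ 0.592 -0.322  0.164]
288 314 330 [ 0.591 -0.322  0.168]
292 312 330 [ 0.595 -0.331  0.192]
296 304 337 [ 0.595 -0.33   0.195]
at [ 0.5923 -0.3197  0.2032] rpy [ 1.799e+02  1.000e-01 -6.820e+01] j6 34 F [ 0.  -0.1 -1.1] gap 25.4 grip 39.9 t 46.5
turn rz total -0.00; after it shift(units of 30mm) [ 0.022 -0.072  1.772]  dist/30mm 1.8
```

View pics/w9.png

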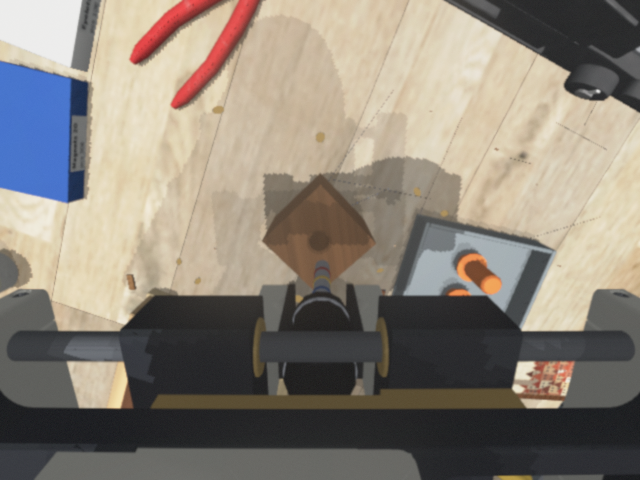

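```bash
python3 -m crank '{"delta_pos":[[0.05,-0.07,0.5],[0,0,0.5],[0,0,0.3],[0,0,0],[0,0,0]],"dr":[[0,0,0],[0,0,0],[0,0,0],[0,0,0],[0,0,0]],"hand":[0,0,0,0,0]}' |egrep 'eef|^force:'
python3 -m crank '{"delta_pos":[[0,0,0.2],[0,0,0.2],[0,0,0.2],[0,0,0],[0,0,0]],"dr":[[0,0,0],[0,0,0],[0,0,0],[0,0,0],[0,0,0]],"hand":[0,0,0,0,0]}' |egrep 'eef|^force:'
python3 -m crank '{"delta_pos":[[0,0,0.3],[0,0,0.3],[0,0,0.3],[0,0,0],[0,0,0]],"dr":[[0,0,0],[0,0,0],[0,0,0],[0,0,0],[0,0,0]],"hand":[0,0,0,0,0]}' |egrep 'eef|^force:'
```

```text
eef_pos: [0.595, -0.3206, 0.1648]
force: [-0.3, -0.4, -1.5]
eef_pos: [0.5949, -0.3207, 0.1471]
force: [-0.6, -1.3, -2.4]
eef_pos: [0.5948, -0.3207, 0.1198]
force: [0.4, -1.5, -2.3]
```

Inserted without contact. A bit lower, then release, rise and check.

```bash
python3 -m crank '{"delta_pos":[[0,0,0.2],[0,0,0.13],[0,0,0],[0,0,0],[0,0,0]],"dr":[[0,0,0],[0,0,0],[0,0,0],[0,0,0],[0,0,0]],"hand":[0,0,0,0,0.4]}' 20|egrep 'eef|^force:'
python3 -m crank '{"delta_pos":[[0,0,0],[0,0,0],[0,0,-0.6],[0,0,-0.8],[0,0,-1]],"dr":[[0,0,0],[0,0,0],[0,0,0],[0,0,0],[0,0,0]],"hand":[0.5,0.6,0.6,0.6,0.6]}' >/dev/null
python3 -m crank '{"delta_pos":[[0,0,-0.8],[0,0,-0.8],[0,0,0],[0,0,0],[0,0,0]],"dr":[[0,0,0],[0,0,0],[0,0,0],[0,0,0],[0,0,0]],"hand":[0.6,0.6,0.6,0.6,0.6]}' |egrep 'eef|^force:'
python3 - <<'E'
from det import *
from plan import plan
im,d,p=snap('scene');w=cloud(d,p)
print('rack',rect(w,(.042,.058),(.2,.5,.2,.6)))
print('tray',rect(w,(.026,.042),(.2,.55,-.5,-.15)))
im,d,p=snap('wrist');w=cloud(d,p)
for z in(.11,.125,.14): print('rod',z,rect(w,(z-.006,z+.006),(.55,.65,-.36,-.27)))
b=(abs(w[...,0]-.594)<.02)&(abs(w[...,1]+.319)<.02); print('top z',np.nanpercentile(w[...,2][b],90))
plan(.594,-.3195,.2)
E
```

```text
eef_pos: [0.5952, -0.3206, 0.1107]
force: [-0.2, 0.9, 0.1]
eef_pos: [0.5946, -0.3204, 0.2296]
force: [0.6, 0.8, -0.4]
rack ([array([446.2452, 299.4025]), array([191.3224, 120.4438]), np.float64(86.0912)], np.int32(4438))
tray ([array([ 428.0267, -296.2928]), array([131.5955, 155.513 ]), np.float64(9.3765)], np.int32(436))
rod 0.11 ([array([ 597.0237, -328.0487]), array([23.7137,  7.9418]), np.float64(17.7815)], np.int32(122))
rod 0.125 ([array([ 596.4207, -324.5209]), array([25.8741, 15.9569]), np.float64(22.6025)], np.int32(215))
rod 0.14 ([array([ 594.4808, -319.5375]), array([20.2334, 20.1392]), np.float64(37.7424)], np.int32(554))
top z 0.13559870552352776
at [ 0.5946 -0.3205  0.2294] rpy [ 1.799e+02  1.000e-01 -6.820e+01] j6 34 F [ 0.3 -0.5 -0.2] gap 52.8 grip 0.0 t 49.5
turn rz total -0.00; after it shift(units of 30mm) [-0.038  0.008  0.98 ]  dist/30mm 1.0
```

```bash
python3 plan.py .4175 .2415 .23 -45
```

```text
at [ 0.5946 -0.3205  0.2294] rpy [ 1.799e+02  1.000e-01 -6.820e+01] j6 34 F [ 0.3 -0.5 -0.2] gap 52.8 grip 0.0 t 49.5
turn rz total -5.06; after it shift(units of 30mm) [-17.421  -9.07   -0.02 ]  dist/30mm 19.6
```

```bash
python3 -m crank '{"delta_pos":[[0,0,0],[0,0,0],[0,0,0],[0,0,0],[0,0,0]],"dr":[[0,0,-1],[0,0,-1],[0,0,-1],[0,0,-1],[0,0,-1]],"hand":[0.5,0.5,0.5,0.5,0.5]}' >/dev/null
for i in 1 2 3 4; do python3 -m crank '{"delta_pos":[[-0.87,-0.45,0],[-0.87,-0.45,0],[-0.87,-0.45,0],[-0.87,-0.45,0],[-0.87,-0.45,0]],"dr":[[0,0,0],[0,0,0],[0,0,0],[0,0,0],[0,0,0]],"hand":[0.5,0.5,0.5,0.5,0.5]}'>/dev/null; done
python3 -m crank '{"delta_pos":[[0,0,0],[0,0,0],[0,0,0]],"dr":[[0,0,0],[0,0,0],[0,0,0]],"hand":[0.5,0.5,0.5]}'>/dev/null
cat > posts.py <<'E'
from det import *
for n in('wrist','scene'):
    im,d,p=snap(n,'w10.png' if n=='wrist' else None);w=cloud(d,p);B=(.3,.6,.15,.45);print(n)
    for nm,h,zr in(('red',(170,4),(.05,.16)),('yellow',(22,35),(.06,.16)),('blue',(100,125),(.06,.16))):
        for b in blobs(im,w,zr,h,box=B,amin=40): print(nm,b[0],b[1],b[2])
    print('rack',rect(w,(.042,.058),(.25,.6,.15,.6)))
E
python3 posts.py;python3 plan.py .4175 .2415 .09 -45
```

```text
wrist
red [172. 267.] 714 [0.489  0.3537 0.0884]
yellow [267. 183.] 674 [0.4795 0.235  0.1052]
yellow [270. 280.] 70 [0.4238 0.2933 0.1049]
blue [202. 240.] 375 [0.4853 0.2965 0.122 ]
rack ([array([452.5968, 298.3651]), array([191.1098, 130.6707]), np.float64(85.4566)], np.int32(17800))
scene
red [379. 398.] 145 [0.4904 0.3569 0.089 ]
yellow [367. 332.] 173 [0.4804 0.2378 0.1047]
yellow [407. 358.] 188 [0.4209 0.3027 0.1043]
blue [374. 361.] 155 [0.4855 0.2982 0.1205]
blue [416. 389.] 166 [0.4268 0.3617 0.1209]
rack ([array([451.9   , 299.0519]), array([190.5252, 131.4127]), np.float64(85.686)], np.int32(4836))
at [0.4195 0.2393 0.2304] rpy [180.   -0.  -45.3] j6 -8 F [-0.3  0.1  0.1] gap 43.9 grip 0.0 t 52.5
turn rz total -0.07; after it shift(units of 30mm) [-9.900e-02 -4.000e-03  4.679e+00]  dist/30mm 4.7
```

View pics/w10.png

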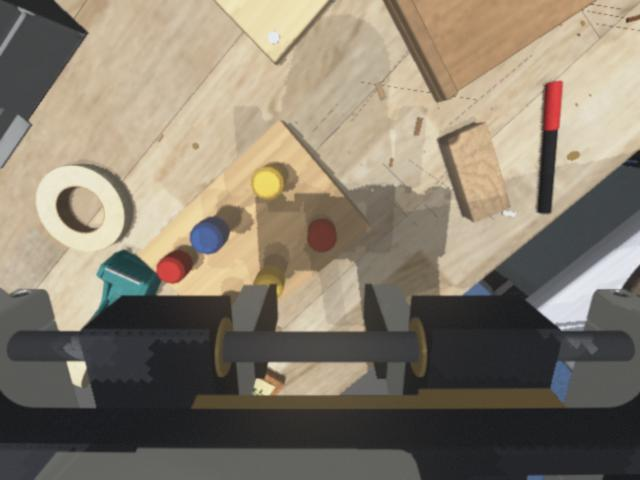

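```bash
python3 -m crank '{"delta_pos":[[-0.1,-0.0,0.95],[0,0,0.95],[0,0,0.95],[0,0,0.9],[0,0,0.8]],"dr":[[0,0,0],[0,0,0],[0,0,0],[0,0,0],[0,0,0]],"hand":[0.55,0.55,0.55,0.55,0.55]}' 25
python3 -m crank '{"delta_pos":[[0,0,0.15],[0,0,0],[0,0,0],[0,0,0],[0,0,0]],"dr":[[0,0,0],[0,0,0],[0,0,0],[0,0,0],[0,0,0]],"hand":[0.55,0.55,0,0,0]}' 25
python3 -m crank '{"delta_pos":[[0,0,0],[0,0,0],[0,0,0]],"dr":[[0,0,0],[0,0,0],[0,0,0]],"hand":[0,0,0]}' 25
```

```text
clock: 52.95
eef_pos: [0.4174, 0.2413, 0.093]
tool_rot: [180.0, -0.0, -45.3]
force: [0.4, -0.3, 0.4]
finger_gap: 0.553
grip_force: 0.0
clock: 53.45
eef_pos: [0.4177, 0.2427, 0.0906]
tool_rot: [-179.9, 0.0, -45.3]
force: [-0.8, 0.9, 0.6]
finger_gap: 0.344
grip_force: 0.0
clock: 53.75
eef_pos: [0.4177, 0.2427, 0.0903]
tool_rot: [-179.9, -0.0, -45.2]
force: [0.0, -0.8, 6.6]
finger_gap: 0.288
grip_force: 25.0
```

```bash
python3 -m crank '{"delta_pos":[[0,0,-0.4],[0,0,-0.8],[0,0,-1],[0,0,-1],[0,0,-1]],"dr":[[0,0,0],[0,0,0],[0,0,0],[0,0,0],[0,0,0]],"hand":[0,0,0,0,0]}' >/dev/null
python3 -m crank '{"delta_pos":[[0,0,-0.6],[0,0,0],[0,0,0]],"dr":[[0,0,0],[0,0,0],[0,0,0]],"hand":[0,0,0]}' >/dev/null
python3 plan.py .672 -.1105 .235
```

```text
at [0.417  0.2422 0.2333] rpy [-180.     0.   -45.3] j6 -9 F [-0.7 -1.5 -1.5] gap 25.2 grip 24.9 t 54.5
turn rz total -0.00; after it shift(units of 30mm) [14.334  2.235 -0.057]  dist/30mm 14.5
```

```bash
for i in 1 2 3; do python3 -m crank '{"delta_pos":[[0.96,0.15,0],[0.96,0.15,0],[0.96,0.15,0],[0.96,0.15,0],[0.96,0.15,0]],"dr":[[0,0,0],[0,0,0],[0,0,0],[0,0,0],[0,0,0]],"hand":[0,0,0,0,0]}'>/dev/null; done
python3 -m crank '{"delta_pos":[[0,0,0.7],[0,0,0.7],[0,0,0],[0,0,0]],"dr":[[0,0,0],[0,0,0],[0,0,0],[0,0,0]],"hand":[0,0,0,0]}'>/dev/null
cat > look.py <<'E'
import sys
from det import *
from plan import plan
py=float(sys.argv[1])
im,d,p=snap('wrist',sys.argv[2]);w=cloud(d,p)
x,y,z=w[...,0],w[...,1],w[...,2]
top=(abs(x-.672)<.042)&(abs(y-py)<.042)&(abs(z-.079)<.005)
print('plinth',np.round(cv2.minAreaRect((w[top][:,:2]*1000).astype(np.float32)),1) if 0 else [np.round(v,1) for v in cv2.minAreaRect((w[top][:,:2]*1000).astype(np.float32))])
s=robot.get_state();e=s['eef_pos']
# held post: side pixels near TCP in slabs
R=cv2.Rodrigues(np.array(p['rvec'],float))[0];c=-R.T@np.array(p['tvec']).ravel()
for a in np.arange(e[2]-.085,e[2]-.02,.01):
    m=(abs(z-a)<.005)&(np.hypot(x-e[0],y-e[1])<.02)
    if m.sum()>15:
        P=w[m][:,:2]; dr=(e[:2]-c[:2]);dr/=np.linalg.norm(dr); n=np.array([-dr[1],dr[0]])
        l=(P-e[:2])@n; f=np.percentile((P-e[:2])@dr,5)
        print(f'z {a:.3f} lateral mid {1000*(np.percentile(l,2)+np.percentile(l,98))/2:.1f} width {1000*np.ptp(np.percentile(l,[2,98])):.1f} front {1000*f:.1f} -> axis offs along view {1000*f+10:.1f}', 'n',n.round(2),'dr',dr.round(2))
plan(.672,py,.2)
E
python3 look.py -.1105 w11.png
```

```text
plinth [array([ 671.9, -110.9]), array([68.7, 68.6]), np.float64(0.3)]
z 0.117 lateral mid 3.2 width 18.5 front -9.5 -> axis offs along view 0.5 n [-0.72 -0.7 ] dr [-0.7   0.72]
z 0.127 lateral mid 2.9 width 18.4 front -9.5 -> axis offs along view 0.5 n [-0.72 -0.7 ] dr [-0.7   0.72]
z 0.137 lateral mid 2.4 width 18.3 front -9.5 -> axis offs along view 0.5 n [-0.72 -0.7 ] dr [-0.7   0.72]
z 0.147 lateral mid 2.3 width 18.6 front -9.5 -> axis offs along view 0.5 n [-0.72 -0.7 ] dr [-0.7   0.72]
z 0.157 lateral mid 2.3 width 15.9 front -9.5 -> axis offs along view 0.5 n [-0.72 -0.7 ] dr [-0.7   0.72]
z 0.167 lateral mid 0.7 width 30.7 front -12.3 -> axis offs along view -2.3 n [-0.72 -0.7 ] dr [-0.7   0.72]
at [ 0.6736 -0.1121  0.1916] rpy [180.    0.  -45.2] j6 38 F [0.6 0.1 0.6] gap 25.4 grip 24.9 t 56.5
turn rz total -0.00; after it shift(units of 30mm) [-0.075  0.002 -0.28 ]  dist/30mm 0.3
```

View pics/w11.png

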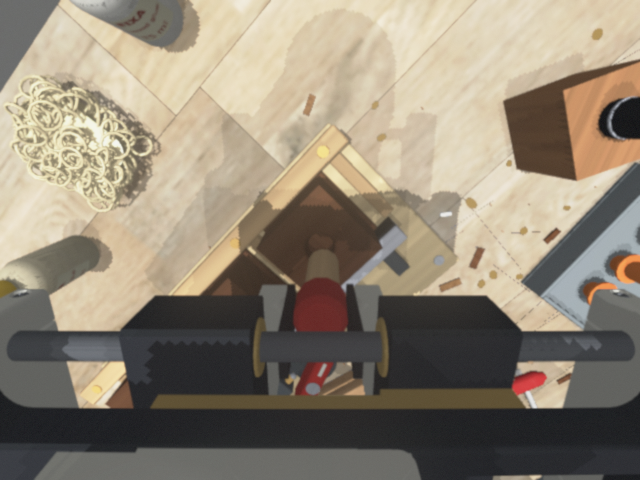

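```bash
python3 -m crank '{"delta_pos":[[-0.06,-0.07,0.3],[0,0,0.3],[0,0,0.2],[0,0,0],[0,0,0]],"dr":[[0,0,0],[0,0,0],[0,0,0],[0,0,0],[0,0,0]],"hand":[0,0,0,0,0]}' |egrep 'eef|^force:'
for i in 1 2 3; do python3 -m crank '{"delta_pos":[[0,0,0.1],[0,0,0],[0,0,0]],"dr":[[0,0,0],[0,0,0],[0,0,0]],"hand":[0,0,0]}' |egrep 'eef|^force:'; done
```

```text
eef_pos: [0.6737, -0.1094, 0.1675]
force: [1.0, -0.4, -0.6]
eef_pos: [0.6737, -0.1094, 0.1646]
force: [0.1, 0.4, -0.4]
eef_pos: [0.6736, -0.1093, 0.1614]
force: [-0.6, 0.1, -0.6]
eef_pos: [0.6736, -0.1093, 0.1584]
force: [-0.4, -0.4, 0.1]
```

```bash
for i in 1 2 3 4; do python3 -m crank '{"delta_pos":[[0,0,0.1],[0,0,0],[0,0,0]],"dr":[[0,0,0],[0,0,0],[0,0,0]],"hand":[0,0,0]}' |egrep 'eef|^force:'; done
```

```text
eef_pos: [0.6736, -0.1093, 0.1554]
force: [0.6, 0.0, -0.9]
eef_pos: [0.6736, -0.1093, 0.1524]
force: [0.0, 0.1, -0.5]
eef_pos: [0.6736, -0.1093, 0.1494]
force: [0.4, 0.1, -0.4]
eef_pos: [0.6736, -0.1093, 0.1464]
force: [0.4, 0.3, -1.2]
```

Sliding in without contact. Continue to the bottom at about 0.139.

```bash
for i in 1 2 3; do python3 -m crank '{"delta_pos":[[0,0,0.08],[0,0,0],[0,0,0]],"dr":[[0,0,0],[0,0,0],[0,0,0]],"hand":[0,0,0]}' |egrep 'eef|^force:'; done
```

```text
eef_pos: [0.6736, -0.1094, 0.144]
force: [-0.1, 1.1, -0.5]
eef_pos: [0.6737, -0.1094, 0.1416]
force: [-0.0, 0.1, -0.4]
eef_pos: [0.6739, -0.1093, 0.1395]
force: [0.9, 0.2, 1.3]
```

```bash
python3 -m crank '{"delta_pos":[[0,0,0],[0,0,0],[0,0,-0.4],[0,0,-1],[0,0,-1]],"dr":[[0,0,0],[0,0,0],[0,0,0],[0,0,0],[0,0,0]],"hand":[0.5,0.5,0.5,0.5,0.5]}' >/dev/null
python3 -m crank '{"delta_pos":[[0,0,-0.8],[0,0,0],[0,0,0]],"dr":[[0,0,0],[0,0,0],[0,0,0]],"hand":[0.5,0.5,0.5]}' >/dev/null
python3 - <<'E'
from det import *
from plan import plan
im,d,p=snap('scene');w=cloud(d,p);B=(.3,.75,-.2,.45)
for nm,h,zr in(('red',(170,4),(.05,.16)),('yellow',(22,35),(.06,.16)),('blue',(100,125),(.06,.16))):
    for b in blobs(im,w,zr,h,box=B,amin=40): print(nm,b[0],b[1],b[2])
print('rack',rect(w,(.042,.058),(.25,.6,.15,.6)))
print('tray',rect(w,(.026,.042),(.2,.55,-.5,-.15)))
im,d,p=snap('wrist');w=cloud(d,p)
for b in blobs(im,w,(.1,.16),(170,4),box=B,amin=40): print('red',b[0],b[1],b[2])
plan(.4855,.2965,.23)
E
```

```text
red [340. 190.] 174 [ 0.438  -0.1222  0.0605]
red [239. 195.] 117 [ 0.6719 -0.1068  0.1373]
red [292. 244.] 180 [ 0.579  -0.0035  0.0668]
red [379. 398.] 141 [0.4904 0.3576 0.089 ]
yellow [367. 332.] 172 [0.4802 0.2381 0.1039]
yellow [407. 358.] 186 [0.4213 0.3022 0.1043]
blue [374. 361.] 152 [0.4854 0.2981 0.1204]
blue [416. 389.] 165 [0.4264 0.3622 0.1212]
rack ([array([451.8077, 298.7225]), array([191.1622, 132.0018]), np.float64(85.6645)], np.int32(5496))
tray ([array([ 428.0884, -295.905 ]), array([131.5647, 154.8763]), np.float64(9.0398)], np.int32(451))
red [322. 247.] 1025 [ 0.6732 -0.1118  0.1373]
at [ 0.6732 -0.1093  0.2348] rpy [ 1.80e+02  1.00e-01 -4.53e+01] j6 38 F [ 0.1  0.8 -0.7] gap 43.8 grip 0.0 t 60.9
turn rz total -0.00; after it shift(units of 30mm) [-14.011  -5.078   0.16 ]  dist/30mm 14.9
```

```bash
for i in 1 2 3; do python3 -m crank '{"delta_pos":[[-0.93,-0.34,0],[-0.93,-0.34,0],[-0.93,-0.34,0],[-0.93,-0.34,0],[-0.93,-0.34,0]],"dr":[[0,0,0],[0,0,0],[0,0,0],[0,0,0],[0,0,0]],"hand":[0.55,0.55,0.55,0.55,0.55]}'>/dev/null; done
python3 -m crank '{"delta_pos":[[0,0,0],[0,0,0],[0,0,0]],"dr":[[0,0,0],[0,0,0],[0,0,0]],"hand":[0.55,0.55,0.55]}'>/dev/null
python3 posts.py; python3 plan.py .4868 .2965 .118
```

```text
wrist
red [271. 277.] 377 [0.4896 0.354  0.0892]
yellow [380. 191.] 551 [0.4812 0.2346 0.1047]
yellow [371. 280.] 74 [0.4269 0.2918 0.1007]
yellow [363. 294.] 177 [0.426  0.3041 0.1041]
rack ([array([452.3579, 297.884 ]), array([190.5609, 130.7821]), np.float64(85.457)], np.int32(19152))
scene
red [379. 399.] 122 [0.4902 0.3584 0.0891]
yellow [407. 359.] 171 [0.4204 0.3032 0.104 ]
blue [416. 389.] 166 [0.4263 0.3621 0.1209]
rack ([array([454.0467, 325.0433]), array([138.8231, 131.3865]), np.float64(85.7273)], np.int32(2524))
at [0.4879 0.2947 0.2351] rpy [180.   -0.  -45.3] j6 -6 F [ 0.  -0.1  0.5] gap 48.4 grip 0.0 t 62.8
turn rz total -0.00; after it shift(units of 30mm) [-0.068 -0.014  3.902]  dist/30mm 3.9
```

```bash
python3 -m crank '{"delta_pos":[[-0.06,-0.01,0.95],[0,0,0.95],[0,0,0.95],[0,0,0.85],[0,0,0.2]],"dr":[[0,0,0],[0,0,0],[0,0,0],[0,0,0],[0,0,0]],"hand":[0.55,0.55,0.55,0.55,0.55]}' 25 |egrep 'eef|^force:'
python3 -m crank '{"delta_pos":[[0,0,0],[0,0,0],[0,0,0],[0,0,0],[0,0,0]],"dr":[[0,0,0],[0,0,0],[0,0,0],[0,0,0],[0,0,0]],"hand":[0.55,0,0,0,0]}' 25
python3 -m crank '{"delta_pos":[[0,0,0],[0,0,0],[0,0,0]],"dr":[[0,0,0],[0,0,0],[0,0,0]],"hand":[0,0,0]}' 25
python3 -m crank '{"delta_pos":[[0,0,-0.4],[0,0,-0.8],[0,0,-1],[0,0,-1],[0,0,-1]],"dr":[[0,0,0],[0,0,0],[0,0,0],[0,0,0],[0,0,0]],"hand":[0,0,0,0,0]}' >/dev/null
python3 -m crank '{"delta_pos":[[0,0,-0.4],[0,0,0],[0,0,0]],"dr":[[0,0,0],[0,0,0],[0,0,0]],"hand":[0,0,0]}' >/dev/null
python3 plan.py .673 -.0099 .255
```

```text
eef_pos: [0.4857, 0.295, 0.1155]
force: [-0.6, -0.4, 1.0]
clock: 63.8
eef_pos: [0.4869, 0.2973, 0.1193]
tool_rot: [-179.9, -0.0, -45.2]
force: [-0.4, 0.3, 3.4]
finger_gap: 0.286
grip_force: 25.0
clock: 64.1
eef_pos: [0.4871, 0.2974, 0.1193]
tool_rot: [-179.9, -0.0, -45.2]
force: [-1.4, -1.0, 7.4]
finger_gap: 0.285
grip_force: 25.0
at [0.4861 0.2968 0.2555] rpy [179.9   0.  -45.3] j6 -6 F [ 0.4  0.1 -0.8] gap 25.3 grip 25.0 t 64.9
turn rz total -0.00; after it shift(units of 30mm) [11.647  2.77   0.016]  dist/30mm 12.0
```

```bash
for i in 1 2; do python3 -m crank '{"delta_pos":[[0.9,0.213,0],[0.9,0.213,0],[0.9,0.213,0],[0.9,0.213,0],[0.9,0.213,0]],"dr":[[0,0,0],[0,0,0],[0,0,0],[0,0,0],[0,0,0]],"hand":[0,0,0,0,0]}'>/dev/null; done
python3 -m crank '{"delta_pos":[[0.9,0.213,0],[0.9,0.213,0],[0.85,0.213,0],[0,0,0.7],[0,0,0.4]],"dr":[[0,0,0],[0,0,0],[0,0,0],[0,0,0],[0,0,0]],"hand":[0,0,0,0,0]}'>/dev/null
python3 -m crank '{"delta_pos":[[0,0,0],[0,0,0],[0,0,0]],"dr":[[0,0,0],[0,0,0],[0,0,0]],"hand":[0,0,0]}'>/dev/null
sed -i 's/-.085,/-.112,/; s/-.02,.01/-.03,.02/' look.py
python3 look.py -.0105 w12.png;python3 plan.py .673 -.0099 .195
```

```text
plinth [array([671.5,  -9.5]), array([68.4, 68.4]), np.float64(0.3)]
z 0.132 lateral mid 2.8 width 18.5 front -9.4 -> axis offs along view 0.6 n [-0.72 -0.7 ] dr [-0.7   0.72]
z 0.152 lateral mid 2.3 width 18.2 front -9.3 -> axis offs along view 0.7 n [-0.72 -0.7 ] dr [-0.7   0.72]
z 0.172 lateral mid 1.7 width 18.2 front -9.3 -> axis offs along view 0.7 n [-0.72 -0.7 ] dr [-0.7   0.72]
z 0.192 lateral mid 1.4 width 16.3 front -9.4 -> axis offs along view 0.6 n [-0.72 -0.7 ] dr [-0.7   0.72]
at [ 0.674  -0.0091  0.2243] rpy [-179.9   -0.   -45.2] j6 29 F [-1.   0.1  0. ] gap 25.3 grip 25.0 t 66.8
turn rz total -0.00; after it shift(units of 30mm) [-0.014  0.082  0.81 ]  dist/30mm 0.8
at [ 0.674  -0.0091  0.2243] rpy [-179.9   -0.   -45.2] j6 29 F [-1.   0.1  0. ] gap 25.3 grip 25.0 t 66.8
turn rz total -0.00; after it shift(units of 30mm) [-0.005  0.044  0.977]  dist/30mm 1.0
```

```bash
python3 -m crank '{"delta_pos":[[-0.03,0,0.5],[0,0,0.4],[0,0,0.15],[0,0,0],[0,0,0]],"dr":[[0,0,0],[0,0,0],[0,0,0],[0,0,0],[0,0,0]],"hand":[0,0,0,0,0]}' |egrep 'eef|^force:'
for i in 1 2 3 4; do python3 -m crank '{"delta_pos":[[0,0,0.1],[0,0,0],[0,0,0]],"dr":[[0,0,0],[0,0,0],[0,0,0]],"hand":[0,0,0]}' |egrep 'eef|^force:'; done
```

```text
eef_pos: [0.6734, -0.0089, 0.1923]
force: [0.3, 0.2, 0.5]
eef_pos: [0.6731, -0.009, 0.189]
force: [-0.3, 0.9, -0.7]
eef_pos: [0.673, -0.009, 0.1857]
force: [0.4, 0.4, 0.3]
eef_pos: [0.673, -0.009, 0.1827]
force: [-0.5, 0.3, -0.1]
eef_pos: [0.673, -0.009, 0.1797]
force: [0.3, -0.2, 1.0]
```

In the socket (8 mm) without contact; continue.

```bash
for i in 1 2 3 4 5; do python3 -m crank '{"delta_pos":[[0,0,0.12],[0,0,0.13],[0,0,0]],"dr":[[0,0,0],[0,0,0],[0,0,0]],"hand":[0,0,0]}' |egrep 'eef|^force:'; done
```

```text
eef_pos: [0.6727, -0.009, 0.1715]
force: [-0.4, -0.6, -1.7]
eef_pos: [0.6727, -0.009, 0.164]
force: [-0.1, -0.1, -0.2]
eef_pos: [0.6727, -0.009, 0.1566]
force: [0.2, 0.1, -0.1]
eef_pos: [0.6727, -0.009, 0.1491]
force: [0.1, 0.5, -0.3]
eef_pos: [0.6727, -0.009, 0.1416]
force: [-0.3, 0.2, -1.0]
```

```bash
python3 -m crank '{"delta_pos":[[0,0,0.1],[0,0,0.06],[0,0,0]],"dr":[[0,0,0],[0,0,0],[0,0,0]],"hand":[0,0,0]}' |egrep 'eef|^force:'
python3 -m crank '{"delta_pos":[[0,0,0.03],[0,0,0],[0,0,0]],"dr":[[0,0,0],[0,0,0],[0,0,0]],"hand":[0,0,0]}' |egrep 'eef|^force:'
python3 -m crank '{"delta_pos":[[0,0,0],[0,0,0],[0,0,-0.4],[0,0,-1],[0,0,-1]],"dr":[[0,0,0],[0,0,0],[0,0,0],[0,0,0],[0,0,0]],"hand":[0.5,0.5,0.5,0.5,0.5]}' >/dev/null
python3 -m crank '{"delta_pos":[[0,0,-0.8],[0,0,0],[0,0,0]],"dr":[[0,0,0],[0,0,0],[0,0,0]],"hand":[0.5,0.5,0.5]}' >/dev/null
python3 - <<'E'
from det import *
from plan import plan
im,d,p=snap('scene');w=cloud(d,p);B=(.3,.75,-.2,.45)
for nm,h,zr in(('red',(170,4),(.05,.16)),('yellow',(22,35),(.06,.16)),('blue',(100,125),(.06,.16))):
    for b in blobs(im,w,zr,h,box=B,amin=40): print(nm,b[0],b[1],b[2])
print('rack',rect(w,(.042,.058),(.25,.6,.15,.6)))
plan(.481,.236,.23)
E
```

```text
eef_pos: [0.6729, -0.009, 0.1372]
force: [0.5, -0.8, -0.8]
eef_pos: [0.6731, -0.009, 0.1367]
force: [-0.3, 0.0, -0.4]
red [340. 193.] 116 [ 0.4399 -0.1128  0.0593]
red [292. 244.] 185 [ 0.5787 -0.0037  0.0663]
red [379. 398.] 143 [0.4905 0.3574 0.0893]
yellow [367. 332.] 172 [0.4801 0.2375 0.1041]
yellow [407. 358.] 190 [0.4207 0.3024 0.1043]
blue [246. 233.] 146 [ 0.671  -0.0077  0.1374]
blue [416. 389.] 166 [0.4265 0.3622 0.121 ]
rack ([array([451.9908, 298.6823]), array([191.431 , 131.6474]), np.float64(85.7344)], np.int32(5636))
at [ 0.6728 -0.0089  0.2329] rpy [-180.     0.   -45.3] j6 29 F [-0.   0.4 -1.9] gap 44.0 grip 0.0 t 71.4
turn rz total -0.00; after it shift(units of 30mm) [-10.301  -1.205   0.098]  dist/30mm 10.4
```

```bash
for i in 1 2; do python3 -m crank '{"delta_pos":[[-0.935,-0.11,0],[-0.935,-0.11,0],[-0.935,-0.11,0],[-0.935,-0.11,0],[-0.935,-0.11,0]],"dr":[[0,0,0],[0,0,0],[0,0,0],[0,0,0],[0,0,0]],"hand":[0.55,0.55,0.55,0.55,0.55]}'>/dev/null; done
python3 -m crank '{"delta_pos":[[-0.935,-0.11,0],[0,0,0],[0,0,0],[0,0,0]],"dr":[[0,0,0],[0,0,0],[0,0,0],[0,0,0]],"hand":[0.55,0.55,0.55,0.55]}'>/dev/null
python3 posts.py; python3 plan.py .4815 .236 .102
```

```text
wrist
yellow [322. 239.] 380 [0.4806 0.2339 0.1043]
yellow [317. 326.] 178 [0.4258 0.2948 0.1033]
blue [265. 384.] 445 [0.4263 0.3587 0.1207]
rack ([array([452.1738, 296.693 ]), array([187.8575, 130.8864]), np.float64(85.4462)], np.int32(14446))
scene
red [379. 398.] 146 [0.4903 0.3568 0.0891]
yellow [407. 358.] 187 [0.4211 0.3025 0.1044]
blue [416. 389.] 169 [0.4264 0.3618 0.1208]
rack ([array([452.1198, 299.1886]), array([190.4039, 131.4437]), np.float64(85.7801)], np.int32(4873))
at [0.4819 0.2351 0.2323] rpy [180.   -0.  -45.3] j6 -2 F [ 0.5 -0.3  0.7] gap 48.5 grip 0.0 t 72.9
turn rz total -0.00; after it shift(units of 30mm) [-0.033 -0.012  4.344]  dist/30mm 4.3
```

```bash
python3 -m crank '{"delta_pos":[[-0.03,-0.01,0.95],[0,0,0.95],[0,0,0.95],[0,0,0.95],[0,0,0.5]],"dr":[[0,0,0],[0,0,0],[0,0,0],[0,0,0],[0,0,0]],"hand":[0.55,0.55,0.55,0.55,0.55]}' 25 |egrep 'eef|^force:'
python3 -m crank '{"delta_pos":[[0,0,0],[0,0,0],[0,0,0],[0,0,0],[0,0,0]],"dr":[[0,0,0],[0,0,0],[0,0,0],[0,0,0],[0,0,0]],"hand":[0.55,0,0,0,0]}' 25 >/dev/null
python3 -m crank '{"delta_pos":[[0,0,0],[0,0,0],[0,0,0]],"dr":[[0,0,0],[0,0,0],[0,0,0]],"hand":[0,0,0]}' 25
python3 -m crank '{"delta_pos":[[0,0,-0.4],[0,0,-0.8],[0,0,-1],[0,0,-1],[0,0,-1]],"dr":[[0,0,0],[0,0,0],[0,0,0],[0,0,0],[0,0,0]],"hand":[0,0,0,0,0]}' >/dev/null
python3 -m crank '{"delta_pos":[[0,0,-0.8],[0,0,-0.1],[0,0,0]],"dr":[[0,0,0],[0,0,0],[0,0,0]],"hand":[0,0,0]}' >/dev/null
python3 plan.py .6733 .0952 .255
```

```text
eef_pos: [0.4806, 0.235, 0.1011]
force: [-0.2, -0.6, -0.1]
clock: 74.2
eef_pos: [0.4817, 0.2369, 0.1046]
tool_rot: [-179.9, -0.0, -45.2]
force: [-0.3, -0.6, 5.8]
finger_gap: 0.288
grip_force: 25.0
at [0.4812 0.2368 0.2578] rpy [-179.9    0.   -45.3] j6 -2 F [ 0.   0.3 -1.4] gap 25.0 grip 25.0 t 75.0
turn rz total -0.00; after it shift(units of 30mm) [ 7.858 -1.226  0.092]  dist/30mm 8.0
```

```bash
python3 -m crank '{"delta_pos":[[0.98,-0.153,0],[0.98,-0.153,0],[0.98,-0.153,0],[0.98,-0.153,0],[0.98,-0.153,0]],"dr":[[0,0,0],[0,0,0],[0,0,0],[0,0,0],[0,0,0]],"hand":[0,0,0,0,0]}'>/dev/null
python3 -m crank '{"delta_pos":[[0.98,-0.153,0],[0.98,-0.153,0],[0.98,-0.153,0],[0,0,0.9],[0,0,0.65]],"dr":[[0,0,0],[0,0,0],[0,0,0],[0,0,0],[0,0,0]],"hand":[0,0,0,0,0]}'>/dev/null
python3 -m crank '{"delta_pos":[[0,0,0],[0,0,0],[0,0,0]],"dr":[[0,0,0],[0,0,0],[0,0,0]],"hand":[0,0,0]}'>/dev/null
python3 look.py .0945 w13.png;python3 plan.py .673 .0955 .176
```

```text
plinth [array([671. ,  94.2]), array([68.4, 68.4]), np.float64(0.2)]
z 0.120 lateral mid 2.0 width 17.3 front -9.4 -> axis offs along view 0.6 n [-0.72 -0.7 ] dr [-0.7   0.72]
z 0.140 lateral mid 2.0 width 18.5 front -9.3 -> axis offs along view 0.7 n [-0.72 -0.7 ] dr [-0.7   0.72]
z 0.160 lateral mid 1.7 width 18.4 front -9.3 -> axis offs along view 0.7 n [-0.72 -0.7 ] dr [-0.7   0.72]
z 0.180 lateral mid 0.9 width 16.2 front -9.3 -> axis offs along view 0.7 n [-0.72 -0.7 ] dr [-0.7   0.72]
at [0.6734 0.0957 0.2115] rpy [-1.799e+02 -1.000e-01 -4.520e+01] j6 20 F [0.3 0.8 0.9] gap 25.3 grip 25.0 t 76.3
turn rz total -0.00; after it shift(units of 30mm) [-0.003  0.062  0.384]  dist/30mm 0.4
at [0.6734 0.0957 0.2115] rpy [-1.799e+02 -1.000e-01 -4.520e+01] j6 20 F [0.3 0.8 0.9] gap 25.3 grip 25.0 t 76.3
turn rz total -0.00; after it shift(units of 30mm) [-0.003  0.015  1.184]  dist/30mm 1.2
```

```bash
python3 -m crank '{"delta_pos":[[0,0.03,0.5],[0,0,0.5],[0,0,0.15],[0,0,0],[0,0,0]],"dr":[[0,0,0],[0,0,0],[0,0,0],[0,0,0],[0,0,0]],"hand":[0,0,0,0,0]}' |egrep 'eef|^force:'
for i in 1 2 3 4; do python3 -m crank '{"delta_pos":[[0,0,0.1],[0,0,0],[0,0,0]],"dr":[[0,0,0],[0,0,0],[0,0,0]],"hand":[0,0,0]}' |egrep 'eef|^force:'; done
```

```text
eef_pos: [0.6726, 0.0948, 0.1761]
force: [0.6, -0.0, -0.7]
eef_pos: [0.6723, 0.0947, 0.1728]
force: [-0.4, 0.4, -0.1]
eef_pos: [0.6722, 0.0947, 0.1695]
force: [0.1, -0.7, -1.1]
eef_pos: [0.6722, 0.0947, 0.1665]
force: [0.4, -0.1, -1.8]
eef_pos: [0.6722, 0.0947, 0.1635]
force: [0.8, -0.5, -0.6]
```

```bash
for i in 1 2 3; do python3 -m crank '{"delta_pos":[[0,0,0.13],[0,0,0.13],[0,0,0]],"dr":[[0,0,0],[0,0,0],[0,0,0]],"hand":[0,0,0]}' |egrep 'eef|^force:'; done
python3 -m crank '{"delta_pos":[[0,0,0.05],[0,0,0],[0,0,0]],"dr":[[0,0,0],[0,0,0],[0,0,0]],"hand":[0,0,0]}' |egrep 'eef|^force:'
python3 -m crank '{"delta_pos":[[0,0,0],[0,0,0],[0,0,-0.4],[0,0,-1],[0,0,-1]],"dr":[[0,0,0],[0,0,0],[0,0,0],[0,0,0],[0,0,0]],"hand":[0.5,0.5,0.5,0.5,0.5]}' >/dev/null
python3 -m crank '{"delta_pos":[[-0.5,0,-0.9],[-0.9,0,0],[-0.9,0,0],[-0.9,0,0],[-0.9,0,0]],"dr":[[0,0,0],[0,0,0],[0,0,0],[0,0,0],[0,0,0]],"hand":[0.5,0.5,0.5,0.5,0.5]}' |egrep 'eef|^force'
python3 -m crank '{"delta_pos":[[-0.9,0,0],[-0.9,0,0],[0,0,0],[0,0,0]],"dr":[[0,0,0],[0,0,0],[0,0,0],[0,0,0]],"hand":[0.5,0.5,0.5,0.5]}' |egrep 'eef|^force'
python3 - <<'E'
from det import *
im,d,p=snap('scene','s13.png');w=cloud(d,p);B=(.6,.75,-.2,.2)
for nm,h,zr in(('red',(170,4),(.05,.16)),('yellow',(22,35),(.06,.16)),('blue',(100,125),(.06,.16))):
    for b in blobs(im,w,zr,h,box=B,amin=40): print(nm,b[0],b[1],b[2])
print('bar',rect(w,(.055,.08),(.53,.615,-.06,.06)))
print('rod',rect(w,(.125,.145),(.55,.65,-.36,-.27)))
print('tray',rect(w,(.026,.042),(.2,.55,-.5,-.15)))
print('rack',rect(w,(.042,.058),(.25,.6,.15,.6)))
for b in blobs(im,w,(.03,.08),(5,18),smin=180,vmin=150,box=(.33,.53,-.4,-.2)): print('stopper',b[:3])
E
```

```text
eef_pos: [0.6718, 0.0946, 0.1549]
force: [0.2, 0.2, -0.8]
eef_pos: [0.6719, 0.0946, 0.1472]
force: [0.3, 0.2, -0.2]
eef_pos: [0.6719, 0.0947, 0.1395]
force: [-1.6, -0.5, -0.3]
eef_pos: [0.6723, 0.0947, 0.1388]
force: [1.2, 0.3, -0.3]
eef_pos: [0.5851, 0.1827, 0.2391]
force: [0.7, 0.4, 0.1]
eef_pos: [0.5477, 0.221, 0.239]
force: [0.1, -0.5, -0.3]
red [238. 194.] 118 [ 0.6728 -0.1066  0.1374]
yellow [254. 278.] 175 [0.6704 0.0963 0.1376]
blue [246. 233.] 146 [ 0.6706 -0.0077  0.1372]
bar ([array([578.5114,  -5.8517]), array([17.3206, 65.7187]), np.float64(22.4997)], np.int32(225))
rod ([array([ 595.1381, -316.3477]), array([23.0916, 24.5696]), np.float64(38.6562)], np.int32(82))
tray ([array([ 498.3415, -341.7201]), array([46.8746, 13.246 ]), np.float64(78.1538)], np.int32(39))
rack ([array([451.7882, 298.7303]), array([191.0122, 131.7469]), np.float64(85.6779)], np.int32(5764))
```

View pics/s13.png

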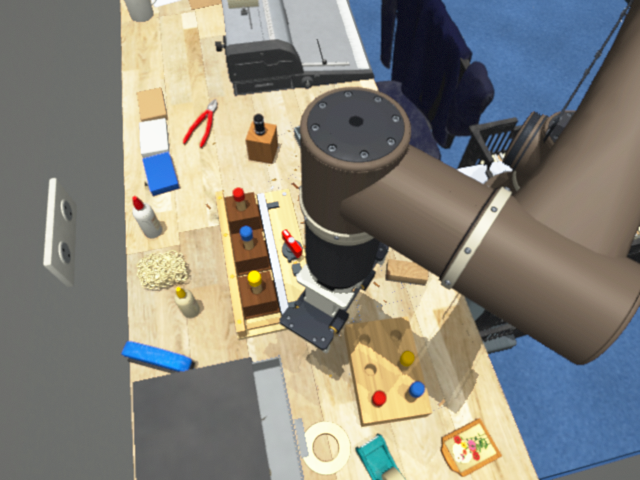

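```bash
python3 - <<'E'
from det import *
im,d,p=snap('top');w=cloud(d,p)
print('tray',rect(w,(.026,.042),(.2,.55,-.5,-.15)))
for b in blobs(im,w,(.03,.08),(3,20),box=(.33,.53,-.4,-.2)): print('stopper',b[:3])
print(robot.get_state()['clock'])
E
```

```text
tray ([array([ 428.7451, -296.5695]), array([130.251 , 151.6025]), np.float64(9.1568)], np.int32(452))
stopper (array([469., 297.]), np.int32(62), array([ 0.4355, -0.3311,  0.0652]))
stopper (array([454., 300.]), np.int32(59), array([ 0.4312, -0.2923,  0.066 ]))
stopper (array([439., 302.]), np.int32(63), array([ 0.4247, -0.258 ,  0.0658]))
80.75
```

```bash
python3 -c "from cell import robot;print(robot.finish_job())"
```

```text
the job is handed in; nothing more can be done
None
```

I handed the job in at about 81 s: the knob is clamped past its click (about 1.18 rad), the three stoppers are standing upright in the tray, and the depth rod is back in its stand. The sockets read 36, 52 and 20 mm from left to right, so they got the yellow, blue and red posts, all with heads about 60 mm above the plinths. The rod slipped in the gripper while feeling the right socket, so that 20 mm came from its painted rings; no score came back.

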